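# Load the sample carousel and seat its keyed shaft in the analyser

## Task

A run on the analyser needs four sample tubes: two are already in the carousel, so first, with the carousel still on its pedestal, stand two more of the red-capped tubes from the rack in free cups and leave the third in the rack. Then lift the carousel by its bar handle, keep it level, lower its keyed shaft into the analyser's drive hub, turn it until the key slips into the keyway, and keep pushing against the spring until the carousel sits fully home on the hub. Finish while still gripping the handle and holding it pressed home, because the spring lifts it again until a colleague locks it; leave the other things on the table where they are.

Things in the scene. Friction and masses are not known exactly. Their poses are not given: they have to be found in the camera images.
- carousel_grip (a point): sample carousel: the point is the centre of its black bar handle, 62 mm long (along x), 16 wide (y; grip across this), 26 tall. x points to the bar's orange-marked end (an orange stripe on the deck lies on the same side), z up. Flat underside (seat face) 110 below the point. It rests loosely on the pedestal, seat face 40 above the table, can turn there; about 0.3 kg loaded.
- cup_60 (a point): a free cup of the carousel: centre of its mouth, 62 mm below the handle's centre, 50 from the axis, 60 degrees counter-clockwise from the carousel's x. Bore 16 diameter, outside 21.6, floor 42 below the mouth. A tube in a cup reaches to 46 above the mouth.
- cup_120 (a point): a second free cup of the carousel: centre of its mouth, 62 mm below the handle's centre, 50 from the axis, 120 degrees counter-clockwise from the carousel's x. Bore 16 diameter, outside 21.6, floor 42 below the mouth. A tube in a cup reaches to 46 above the mouth.
- cup_240 (a point): a third free cup of the carousel: centre of its mouth, 62 mm below the handle's centre, 50 from the axis, 240 degrees counter-clockwise from the carousel's x. Bore 16 diameter, outside 21.6, floor 42 below the mouth. A tube in a cup reaches to 46 above the mouth.
- cup_300 (a point): a fourth free cup of the carousel: centre of its mouth, 62 mm below the handle's centre, 50 from the axis, 300 degrees counter-clockwise from the carousel's x. Bore 16 diameter, outside 21.6, floor 42 below the mouth. A tube in a cup reaches to 46 above the mouth.
- shaft_tip (a point): lower end of the carousel's steel shaft, on its axis, 144 mm below the handle's centre. Shaft 16 diameter, 34 long below the seat face, its last 7 tapered to 9. A key 5.6 wide on the carousel's +x side reaches out to 12.5 from the axis and spans 4 to 22 below the seat face. x, z axes as the carousel's.
- hub_mouth (a point): steel drive hub in the middle of the analyser's tray well: centre of its flat rim, 64 mm above the table. Rim 40 diameter, bore 18; one keyway 7.4 wide, open at the top, on the +x side (orange dot); z up. Turns only stiffly (0.35 N m). Home: seat face on the rim, handle centre 110 above this point, key in keyway. A key over 0.2 rad off stands on the rim, seat face 22 above it.
- ejector (a joint): brass spring pin in the hub's bore (m): 0 at rest, 0.012 when pressed down by a carousel that is home. The shaft's end meets it when the seat face is 12 mm above the rim; it then pushes up with 3 N, rising (650 N/m) to 11 N at home.
- analyser: white bench analyser, fixed, 334 mm deep, 214 wide; origin on the table under the hub's axis; x to its back; front 144 before the origin, back 190 behind. Round tray well about the hub: 162 diameter, floor 28 and rim 97 above the table. From 98 behind the axis stands the rear tower, 132 tall, and on it the raised cover, leaning back, up to 310 above the table.
- pedestal: the grey round pedestal under the carousel, fixed, 96 mm diameter (foot 124), with a 30 hole for the shaft; origin on the table at its centre, top (three rubber rests) 40 above the table.
- rack: cream wire tube rack, fixed, 136 (x) by 71 (y) by 74 tall; origin at the centre of its underside on the table. The three tubes stand in its middle row, at x = -54, -11 and +32 at first.
- tube_a_mid (a point): blood tube, 88 mm tall, 13 diameter, with a red cap (17 diameter, the top 19 mm); the point is its centre, 44 below its top; its z axis points up along the tube. It stands upright in the wire rack, in a square opening with 3 of play, its lower end 4 above the table, the top 18 of it sticking out above the rack.
- tube_b_mid (a point): blood tube, 88 mm tall, 13 diameter, with a red cap (17 diameter, the top 19 mm); the point is its centre, 44 below its top; its z axis points up along the tube. It stands upright in the wire rack, in a square opening with 3 of play, its lower end 4 above the table, the top 18 of it sticking out above the rack.
- tube_c_mid (a point): blood tube, 88 mm tall, 13 diameter, with a red cap (17 diameter, the top 19 mm); the point is its centre, 44 below its top; its z axis points up along the tube. It stands upright in the wire rack, in a square opening with 3 of play, its lower end 4 above the table, the top 18 of it sticking out above the rack.
- loaded_purple_mid (a point): blood tube, 88 mm tall, 13 diameter, with a purple cap (17 diameter, the top 19 mm); the point is its centre, 44 below its top; its z axis points up along the tube. It already stands in the carousel's cup at 0 degrees and stays there.
- loaded_red_mid (a point): blood tube, 88 mm tall, 13 diameter, with a red cap (17 diameter, the top 19 mm); the point is its centre, 44 below its top; its z axis points up along the tube. It already stands in the carousel's cup at 180 degrees and stays there.
- label_roll: roll of labels lying on the table, 72 diameter, 30 tall; bystander.
- dropper_bottle: brown dropper bottle, 33 diameter, 106 tall; bystander.
- bench_timer: white bench timer, 64x62x22; bystander.
- gauze_pack: flat gauze pouch, 62x78x6; bystander.
- specimen_cup_blue: specimen cup with a blue lid, 55 diameter, 72 tall; bystander.
- carton_teal: teal carton, 108x118x128; bystander.
Not all that is in view belongs to the job. Several things have the shape of the pedestal; the one meant has the colours described above.

How it is judged:
By the outcome, as a careful person would: the job done as asked, in the order asked, and still so for the second after the job is handed in, while the arm keeps its last pose, push and grip.
It also fails if it takes over 66 s, if anything falls off the work surface, if the arm or the gripper's body presses on something with over 40 N, if the wrist force passes 120 N, or if a joint passes its speed limit or range.

## Robot

A 6-joint arm with a two-finger parallel gripper is mounted at the origin on a cart in front of the work surface, level with it; the furniture and walls round the work are solid. World frame = base frame: x ahead of the robot, y to its left, z up, the work surface at z = 0. Lengths are in mm, angles in rad, forces in N, time in s.
With the tool pointing down it reaches from about 350 to 875 mm from the base axis. Payload 4.2 kg.
Tool frame: the origin (TCP) lies on the mounting face of the last link; the fingertips stand 173 mm ahead of it and the grasp point (between the pads) lies 155 mm ahead of it; z points along the fingers, y is the direction in which the jaws open and shut (so a half turn about z gives the same grasp; the last joint's range is limited). The gripper opens to 85 mm and grips with 20 to 120 N. Pads are 22 mm wide; open, the fingers measure 114 mm over their backs; the gripper's body (76 mm by 85 mm) begins 54 mm behind the grasp point. The pads swing forward as they close: fully open they stand 13 mm farther back than shut.
Start: joints at [-0.955, 0.385, 0.008, 0, -1.194, -0.259], TCP at [218.313, -585.61, 404.712] pointing down, gripper open.
Joint ranges: [-3.14, 3.14], [-1.21, 2.06], [-1.07, 1.41], [-3.16, 2.05], [-2.99, -0.16], [-3.1, 3.1]. Speed limits (rad/s): [2.79, 2.79, 3.14, 3.14, 3.14, 3.14].

## Interface

Orientations are given as a unit quaternion [x, y, z, w].
In Python, from bench import arm gives the robot as it stands.
- The arm moves only by the shell command python3 -m jog 'ROWS' [OPENING]. ROWS is JSON, a list that holds one entry, the list of rows, each a list of 4 numbers: the shift along the tool's x, y, z in mm, then the turn about the tool's z in degrees. In form: [[[x, y, z, spin], ...]]. A call has exactly 5 rows; each row is the pose to reach, as a shift and turn from the pose measured when the call began, along the tool's axes at that moment; what a row does not reach only later rows make up. A row lasts 1/8 s, in which the tool goes at most 62.5 mm and 10.7 degrees, less where a joint would pass 70% of its speed; a pose out of reach is approached as far as the arm can. A call with a gripper value outside its range is refused whole. OPENING is the finger opening in mm, from 0 to 85.4, set as the call begins (- or left out, the last holds). The fingers move at their own pace and stop on an object; the grip force is fixed at half the most. Time passes only in rows, so rows that repeat a pose let the fingers close, or fill a call up. It gives the time, the measured TCP pose, the force and the opening at its end, in the units of the state.
- arm.read_state(): the state, without advancing time (a new reading comes with each control period).
- arm.get_image(name): name is "side" or "top"; returns (picture, depth): 400x640x3 uint8, blue, green, red; 400x640 float32, mm along the optical axis (not along the pixel's ray), 0 where there is no reading.
- arm.camera_params(name): a dict with "mtx" (3x3 intrinsics, pixels), "R" (3x3) and "t" (3): a world point X has camera coordinates R X + t. Camera axes: x right, y down, z forward; pixel columns grow to the right and rows downward; lengths in mm; the calibration is good to about 2 mm. A picture is of the moment at which its call begins. camera_params takes no time and is no camera call.
- arm.job_done(): hands the job in, once; it reports no verdict.
The state is a dict: "clock": time; "joints": joint angles; "joint_vel": joint speeds; "joint_efforts": joint torques, N m; "position": TCP position; "ee_rot": TCP orientation; "contact_force": force on the tool from outside, world axes, zero at the start; "wrist_torque": the same for the moment, N m; "gripper_width": finger opening in mm.
Only numpy, scipy, OpenCV 4.12 (cv2) and the standard library are available. Lean on these libraries where they do the work, as an engineer would, in place of code of your own. Each camera call takes 0.05 s, during which the arm holds its last target.

## Working session

There is one attempt and no reset: what is moved stays moved. The work goes in short steps, Python scripts to look and compute and a shell command to move; the robot and the scene stay as the last step left them, time stands still between calls to the robot, and variables do not carry over. Pictures are saved under pics/ and viewed, and the job is handed in when it is done.

```bash
ls; mkdir -p pics
python3 - <<'E'
from bench import arm
import cv2,json
for n in("side","top"):
    im,d=arm.get_image(n); cv2.imwrite(f"pics/{n}0.png",im)
    p=arm.camera_params(n); print(n,p)
print(arm.read_state())
E
```

```text
pics
side {'mtx': array([[508.77919697,   0.        , 318.0351206 ],
       [  0.        , 508.77919697, 199.50440647],
       [  0.        ,   0.        ,   1.        ]]), 'R': array([[ 0.96531693, -0.26103215, -0.00504329],
       [-0.17802174, -0.64396245, -0.74405687],
       [ 0.19097507,  0.71914851, -0.66809726]]), 't': array([-581.11283766,  140.07830771, 1708.06581784])}
top {'mtx': array([[422.38408252,   0.        , 322.55165415],
       [  0.        , 422.38408252, 199.44412059],
       [  0.        ,   0.        ,   1.        ]]), 'R': array([[ 0.01324357, -0.99979978, -0.01500049],
       [-0.99503874, -0.01169819, -0.09879808],
       [ 0.09860282,  0.01623451, -0.99499443]]), 't': array([ -41.05028844,  606.18192392, 1535.88565223])}
{'clock': 0.1, 'joints': array([-9.55408711e-01,  3.85496974e-01,  6.78999446e-03, -4.25424968e-04,
       -1.19401105e+00, -2.58612162e-01]), 'joint_vel': array([-0.00077166, -0.00071348,  0.00416924,  0.00196083,  0.00102872,
        0.00149293]), 'joint_efforts': array([-2.13497360e-04, -3.93319166e+01,  1.88929385e+01,  4.19796646e+00,
       -2.57912776e-03,  9.83949434e-06]), 'position': array([ 218.26558453, -585.4670294 ,  403.73237555]), 'ee_rot': array([-1.77365822e-01,  9.84144503e-01,  9.54233230e-04, -2.27518719e-04]), 'contact_force': array([ 0.18980094, -0.91780099, -0.87824759]), 'wrist_torque': array([-0.01758132,  0.01254868,  0.01082015]), 'gripper_width': 85.2352343766249}
```

View pics/side0.png

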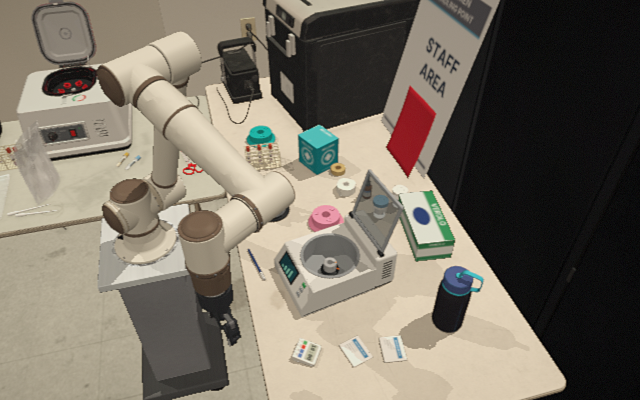

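View pics/top0.png

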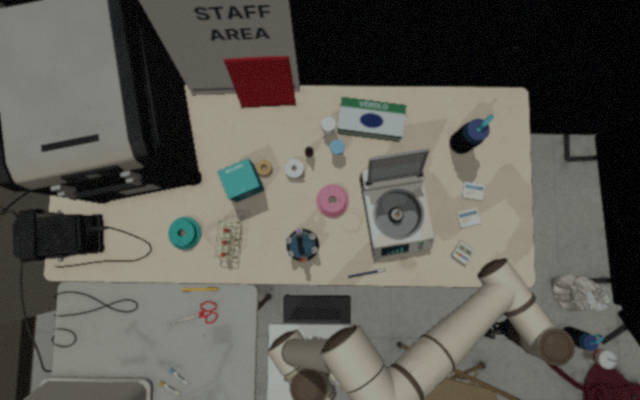

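Run:
```python
import cv2
im=cv2.imread("pics/top0.png")
c=im[165:285,155:345]; cv2.imwrite("pics/top0c.png",cv2.resize(c,None,fx=4,fy=4,interpolation=cv2.INTER_CUBIC))
c=im[140:270,350:450]; cv2.imwrite("pics/top0h.png",cv2.resize(c,None,fx=4,fy=4,interpolation=cv2.INTER_CUBIC))
im=cv2.imread("pics/side0.png")
c=im[110:310,230:410]; cv2.imwrite("pics/side0c.png",cv2.resize(c,None,fx=3,fy=3,interpolation=cv2.INTER_CUBIC))
```

```text
(no output)
```

View pics/top0c.png

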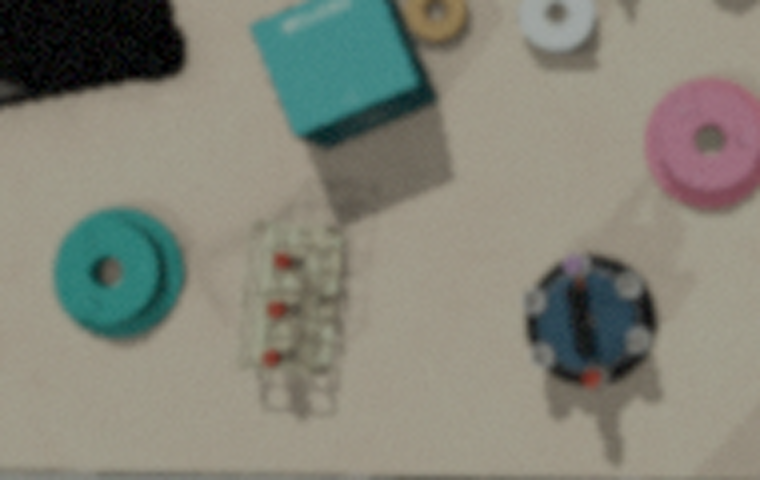

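View pics/top0h.png

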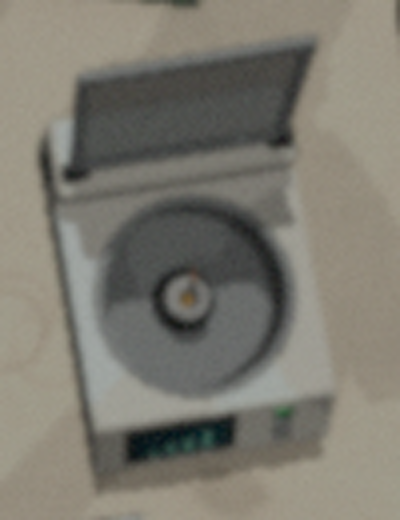

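View pics/side0c.png

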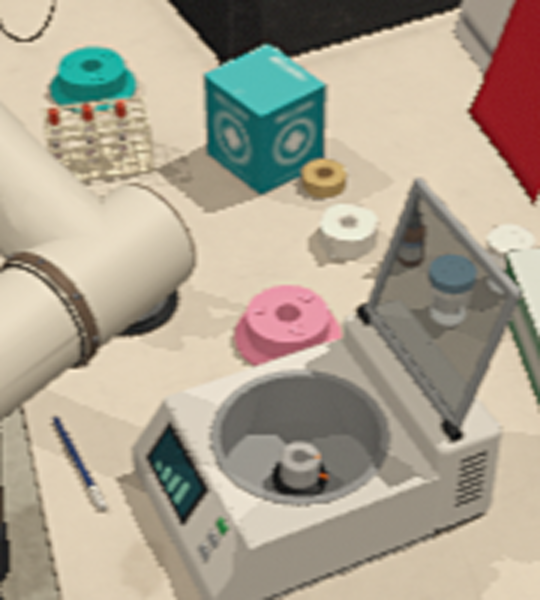

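```bash
cat > h.py <<'E'
from bench import arm
import cv2, numpy as np
from scipy.spatial.transform import Rotation as Rn
P={n:arm.camera_params(n) for n in("side","top")}
def plane(n,u,v,z):
    p=P[n];R=p["R"];c=-R.T@p["t"];d=R.T@np.linalg.inv(p["mtx"])@np.array([u,v,1.])
    return c+d*(z-c[2])/d[2]
def proj(n,X):
    p=P[n];q=p["mtx"]@(p["R"]@np.asarray(X,float)+p["t"]);return q[:2]/q[2]
def tri(a,b):  # a side px, b top px
    M={n:P[n]["mtx"]@np.c_[P[n]["R"],P[n]["t"]] for n in P}
    X=cv2.triangulatePoints(M["side"],M["top"],np.array(a,float),np.array(b,float));return (X[:3]/X[3]).ravel()
def blobs(im,lo,hi,box,minA=3):
    x0,y0,x1,y1=box;hsv=cv2.cvtColor(im,cv2.COLOR_BGR2HSV)[y0:y1,x0:x1]
    m=cv2.inRange(hsv,np.array(lo),np.array(hi)) if lo[0]<=hi[0] else cv2.inRange(hsv,np.array(lo),np.array((180,)+tuple(hi[1:])))|cv2.inRange(hsv,np.array((0,)+tuple(lo[1:])),np.array(hi))
    n,l,s,c=cv2.connectedComponentsWithStats(m)
    return [(round(c[i][0]+x0,2),round(c[i][1]+y0,2),int(s[i][4])) for i in range(1,n) if s[i][4]>=minA]
def yaw():
    R=Rn.from_quat(arm.read_state()["ee_rot"]).as_matrix();return np.degrees(np.arctan2(R[1,1],R[0,1]))  # dir of jaw (tool y)
def go(x,y,zg,jaw=None):
    """grasp point target, jaw dir deg -> tool shift and spin"""
    s=arm.read_state();R=Rn.from_quat(s["ee_rot"]).as_matrix();p=np.array(s["position"])
    d=R.T@(np.array([x,y,zg+155.])-p)
    sp=0
    if jaw is not None: sp=-((jaw-yaw()+90)%180-90)  # tool z down: +spin lowers yaw
    print("shift",d.round(1),"spin",round(sp,1),"len",round(np.linalg.norm(d),1),"tilt z",R[:,2].round(4),"grasp now",(p-[0,0,155]).round(1),"jaw",round(yaw(),1),"j6",round(s["joints"][5],2),"t",round(s["clock"],2))
def snap(k):
    for n in("side","top"):
        im,d=arm.get_image(n);cv2.imwrite(f"pics/{n}{k}.png",im);np.save(f"pics/{n}{k}.npy",d)
def crop(n,k,box,f,out):
    x0,y0,x1,y1=box;cv2.imwrite(f"pics/{out}.png",cv2.resize(cv2.imread(f"pics/{n}{k}.png")[y0:y1,x0:x1],None,fx=f,fy=f,interpolation=cv2.INTER_CUBIC))
E
python3 - <<'E'
from h import *
im=cv2.imread("pics/top0.png")
for b in blobs(im,(170,90,60),(10,255,255),(150,160,345,290)): print(b,plane("top",b[0],b[1],92).round(1))
print("carousel",plane("top",155+585/4,165+318/4,150).round(1))
print("hub",plane("top",350+187/4,140+297/4,64).round(1))
go(500,300,260,90)
E
```

```text
(np.float64(343.33), np.float64(191.67), 3) [ 629.2 -108.1   92. ]
(np.float64(333.16), np.float64(211.67), 91) [557.3 -72.7  92. ]
(np.float64(225.36), np.float64(229.71), 14) [488.6 308.7  92. ]
(np.float64(223.67), np.float64(242.27), 15) [444.2 313.1  92. ]
(np.float64(222.5), np.float64(254.29), 14) [402.  315.7  92. ]
(np.float64(302.11), np.float64(259.28), 18) [388.5  34.5  92. ]
carousel [440.5  34.7 150. ]
hub [ 552.8 -302.1   64. ]
shift [-573.1  731.4   -9.9] spin 20.4 len 929.3 tilt z [-8.0e-04  1.8e-03 -1.0e+00] grasp now [ 218.3 -585.5  248.7] jaw 110.4 j6 -0.26 t 0.1
```

```bash
python3 -m jog '[[[-38,48,0,5],[-76,97,0,10],[-114,145,0,15],[-152,194,0,20],[-190,243,0,25]]]' 40
python3 - <<'E'
from h import *
go(489,309,230,85.4)
E
```

```text
clock: 0.72
position: [311.5, -289.6, 404.0]
ee_rot: [0.042, 0.999, 0.001, -0.0]
contact_force: [1.7, -0.3, 0.7]
gripper_width: 40.0
shift [-127.2  611.2   20. ] spin -0.2 len 624.6 tilt z [-8.e-04  2.e-03 -1.e+00] grasp now [ 311.5 -289.6  249. ] jaw 85.2 j6 -1.29 t 0.72
```

Run:
```python
from h import *
snap(1)
crop("side",1,(220,110,410,300),4,"s1")
crop("top",1,(155,150,455,300),2.6,"t1")
```

```text
(no output)
```

View pics/s1.png

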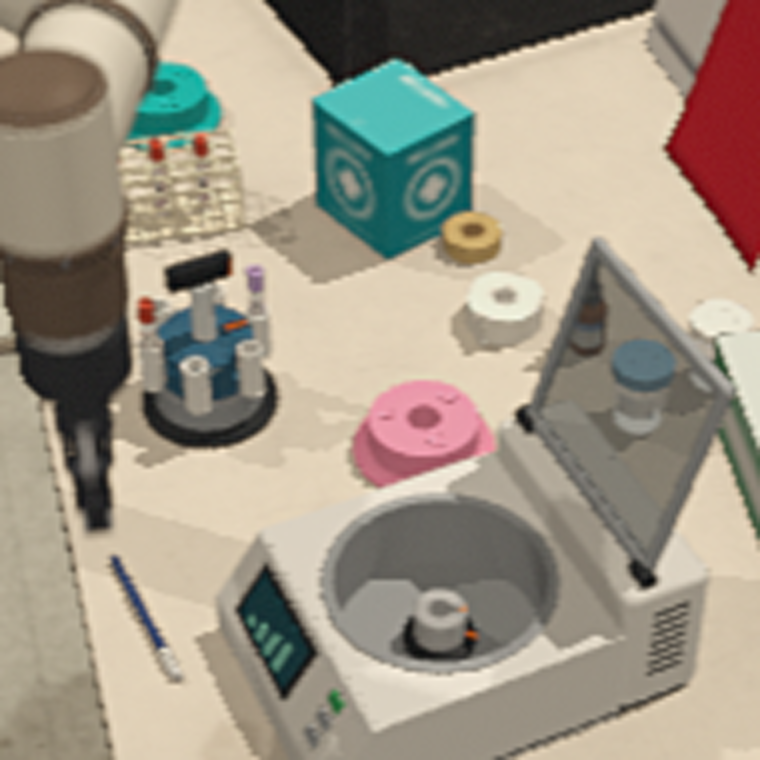

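View pics/t1.png

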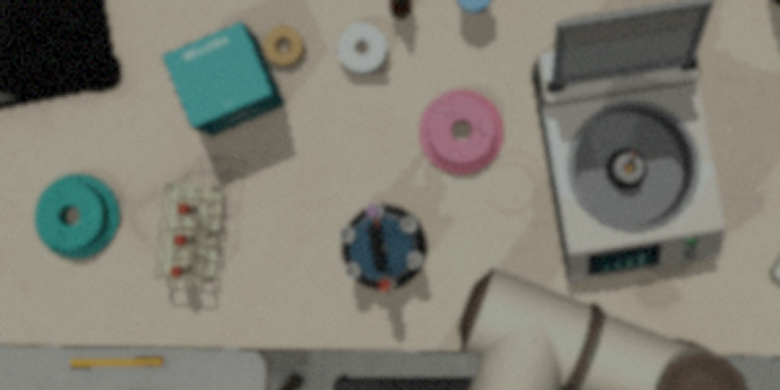

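Run:
```python
from h import *
s0,s1,t0,t1=[cv2.imread(f"pics/{k}.png") for k in("side0","side1","top0","top1")]
R=((170,110,60),(8,255,255))
for nm,n,im,box in(("s0 rack","side",s0,(235,130,290,160)),("s1","side",s1,(245,130,300,200)),("t0","top",t0,(210,220,320,270)),("t1","top",t1,(210,220,320,270))):
    print(nm,[ (b, plane(n,b[0],b[1],82 if b[1]<160 or b[0]<250 and n=="top" else 124).round(1)) for b in blobs(im,*R,box)])
Pp=((125,25,60),(160,255,255))
print("purple s1",blobs(s1,*Pp,(275,170,295,190)));print("purple t1",blobs(t1,*Pp,(290,225,310,240)),blobs(t0,*Pp,(290,225,310,240)))
O=((5,120,80),(20,255,255))
print("or s1",blobs(s1,(3,120,80),(20,255,255),(260,160,300,210),2),blobs(s1,(3,120,80),(20,255,255),(315,250,345,280),2),blobs(s0,(3,120,80),(20,255,255),(315,250,345,280),2))
for t in(t0,t1):print("or t",blobs(t,(3,60,60),(22,255,255),(385,195,410,225),2),blobs(t,(3,60,60),(22,255,255),(290,225,315,260),2))
crop("top",1,(380,195,415,230),16,"t1h");crop("top",1,(280,220,325,270),12,"t1k")
crop("side",1,(305,240,355,285),14,"s1h")
```

```text
s0 rack [((np.float64(269.93), np.float64(145.93), 15), array([493. , 308.5,  82. ])), ((np.float64(258.71), np.float64(147.07), 14), array([449.8, 312.8,  82. ])), ((np.float64(247.31), np.float64(148.5), 16), array([405.8, 315.3,  82. ]))]
s1 [((np.float64(269.93), np.float64(145.93), 15), array([493. , 308.5,  82. ])), ((np.float64(258.8), np.float64(147.0), 15), array([450.2, 313.1,  82. ])), ((np.float64(256.29), np.float64(187.48), 21), array([394. ,  28.5, 124. ]))]
t0 [((np.float64(225.36), np.float64(230.09), 11), array([487.5, 311.1,  82. ])), ((np.float64(224.0), np.float64(242.0), 11), array([445.2, 314.4,  82. ])), ((np.float64(222.67), np.float64(253.89), 9), array([403.1, 317.6,  82. ])), ((np.float64(302.19), np.float64(259.31), 16), array([389.8,  32.2, 124. ]))]
t1 [((np.float64(225.2), np.float64(230.0), 10), array([487.8, 311.7,  82. ])), ((np.float64(224.0), np.float64(242.0), 11), array([445.2, 314.4,  82. ])), ((np.float64(222.5), np.float64(254.0), 8), array([402.7, 318.2,  82. ])), ((np.float64(302.19), np.float64(259.31), 16), array([389.8,  32.2, 124. ]))]
purple s1 [(np.float64(283.29), np.float64(179.21), 14)]
purple t1 [(np.float64(297.56), np.float64(230.75), 16)] [(np.float64(297.44), np.float64(230.94), 18)]
or s1 [(np.float64(277.0), np.float64(176.5), 4), (np.float64(278.75), np.float64(190.62), 8)] [(np.float64(337.25), np.float64(268.25), 4)] [(np.float64(337.2), np.float64(268.4), 5)]
or t [(np.float64(396.45), np.float64(214.36), 11)] [(np.float64(299.67), np.float64(235.33), 3), (np.float64(302.62), np.float64(258.15), 13)]
or t [(np.float64(398.5), np.float64(208.0), 2), (np.float64(396.45), np.float64(214.36), 11)] [(np.float64(299.67), np.float64(235.33), 3), (np.float64(302.5), np.float64(258.12), 16)]
```

View pics/t1h.png

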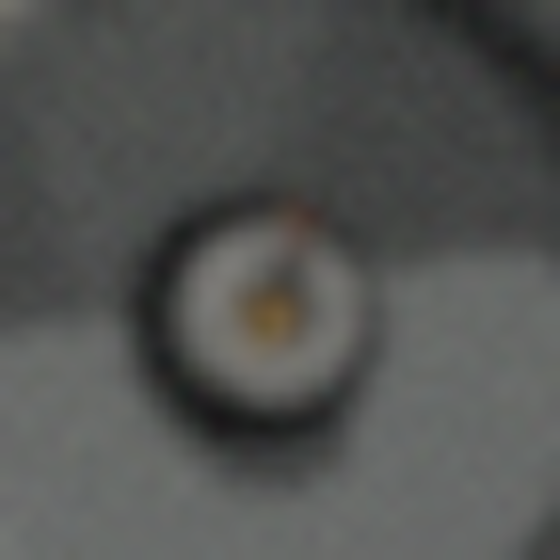

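View pics/s1h.png

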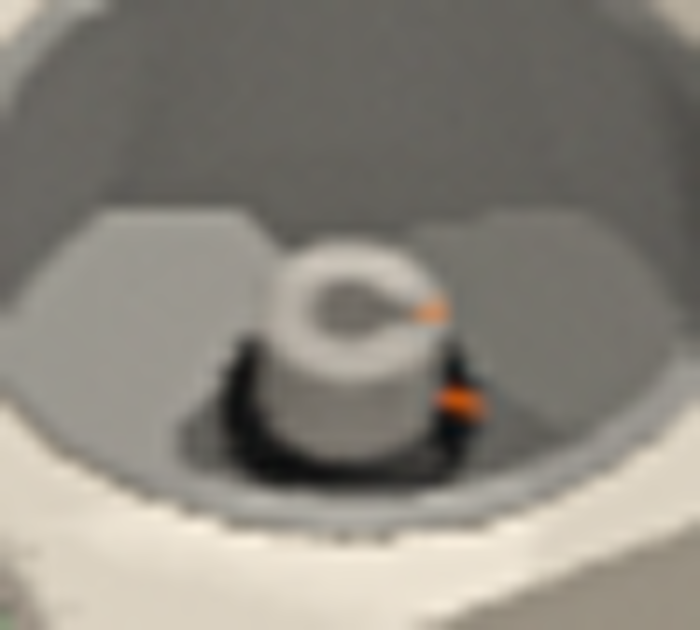

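View pics/t1k.png

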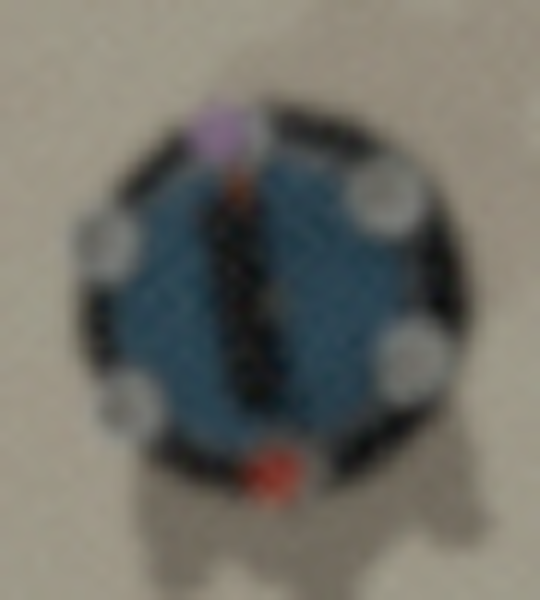

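```bash
python3 -m jog '[[[-12.8,61,0,0],[-25.6,122,0,0],[-38.4,183,0,0],[-51.2,244,0,0],[-64,305,0,0]]]'
python3 - <<'E'
from h import *
go(490.3,310,95,85.4)
E
```

```text
clock: 1.45
position: [397.4, 10.7, 405.3]
ee_rot: [0.037, 0.999, 0.001, 0.0]
contact_force: [1.3, 0.3, -0.0]
gripper_width: 40.0
shift [-70.7 304.9 156.2] spin 0.4 len 349.8 tilt z [ 6.0e-04  2.9e-03 -1.0e+00] grasp now [397.4  10.7 250.3] jaw 85.8 j6 -2.08 t 1.45
```

```bash
python3 -m jog '[[[-14,60,0,0.4],[-28,120,0,0.4],[-42,180,0,0.4],[-56,240,10,0.4],[-70.7,300,25,0.4]]]'
python3 - <<'E'
from h import *
go(490.3,310,95,85.4)
E
```

```text
clock: 2.08
position: [490.4, 305.4, 381.1]
ee_rot: [0.04, 0.999, 0.002, 0.001]
contact_force: [0.3, -0.2, 0.5]
gripper_width: 40.3
shift [  0.6   4.1 131.1] spin 0.0 len 131.2 tilt z [ 0.0013  0.0032 -1.    ] grasp now [490.4 305.4 226.1] jaw 85.4 j6 -2.49 t 2.08
```

```bash
python3 -m jog '[[[0.6,4.1,50,0],[0.6,4.1,95,0],[0.6,4.1,118,0],[0.6,4.1,128,0],[0.6,4.1,131,0]]]'; python3 -m jog '[[[0,0,0,0],[0,0,0,0],[0,0,0,0],[0,0,0,0],[0,0,0,0]]]' 5
python3 - <<'E'
from h import *
snap(2)
crop("side",2,(220,100,320,180),8,"s2");crop("top",2,(190,200,260,280),7,"t2");go(490.3,310,210,85.4)
E
```

```text
clock: 2.7
position: [490.8, 309.8, 249.9]
ee_rot: [0.04, 0.999, 0.001, 0.001]
contact_force: [-0.2, 0.4, 0.3]
gripper_width: 39.8
clock: 3.32
position: [491.2, 310.2, 251.2]
ee_rot: [0.04, 0.999, 0.002, 0.002]
contact_force: [-0.6, -0.6, 6.1]
gripper_width: 13.9
shift [   0.5    0.3 -113.8] spin 0.0 len 113.8 tilt z [ 0.0033  0.0043 -1.    ] grasp now [491.2 310.2  96.2] jaw 85.4 j6 -2.49 t 3.42
```

View pics/s2.png

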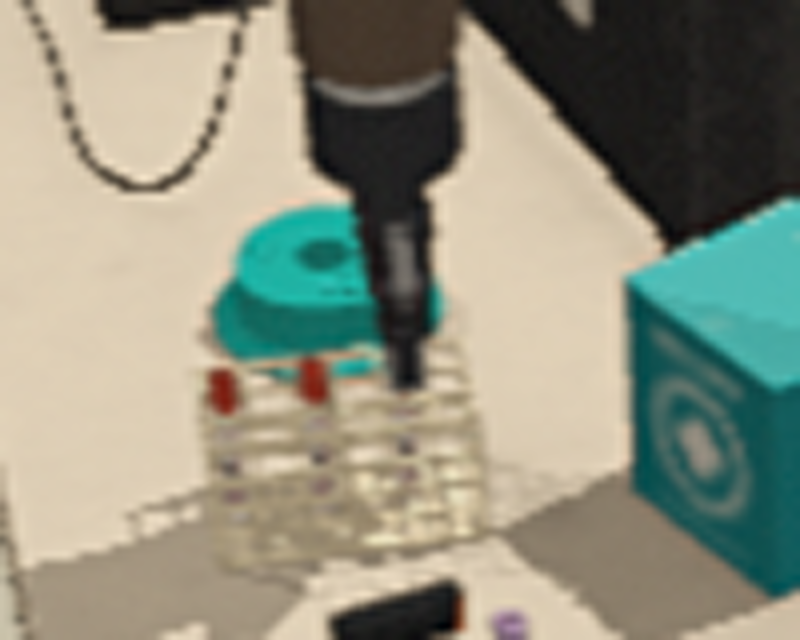

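```bash
python3 -m jog '[[[0,0,-0.5,0],[0,0,-1,0],[0,0,-2,0],[0,0,-3,0],[0,0,-4,0]]]'
python3 - <<'E'
from h import *
snap(3)
crop("side",3,(220,100,320,180),8,"s3")
E
```

```text
clock: 4.05
position: [491.1, 310.1, 255.1]
ee_rot: [0.04, 0.999, 0.002, 0.001]
contact_force: [-0.6, -0.6, -0.5]
gripper_width: 13.7
```

View pics/s3.png

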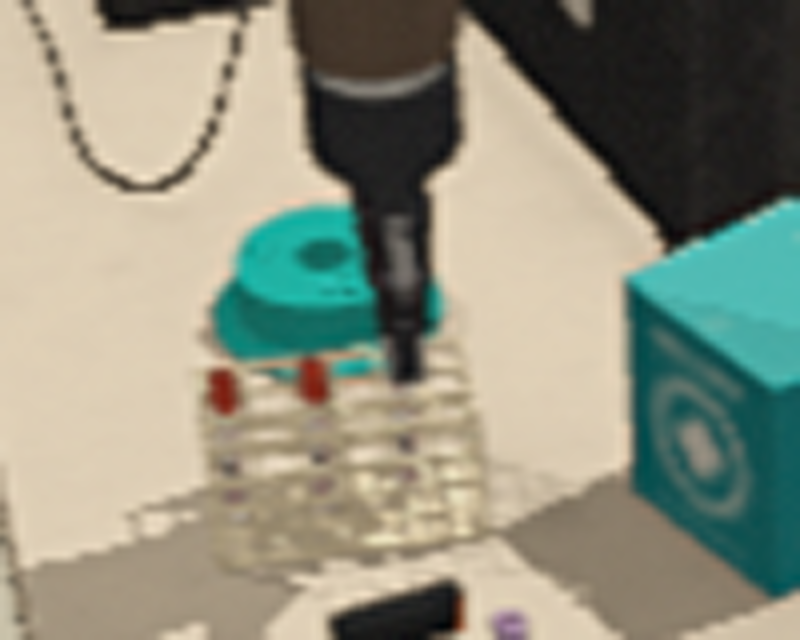

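```bash
python3 -m jog '[[[0,0,-10,0],[0,0,-30,0],[0,0,-60,0],[0,0,-90,0],[0,0,-110,0]]]'
python3 - <<'E'
from h import *
snap(4)
crop("side",4,(220,90,320,170),8,"s4")
crop("top",4,(190,200,260,280),7,"t4")
E
```

```text
clock: 4.78
position: [490.9, 309.7, 367.8]
ee_rot: [0.04, 0.999, 0.003, 0.003]
contact_force: [-0.0, -0.2, -0.9]
gripper_width: 13.4
```

View pics/s4.png

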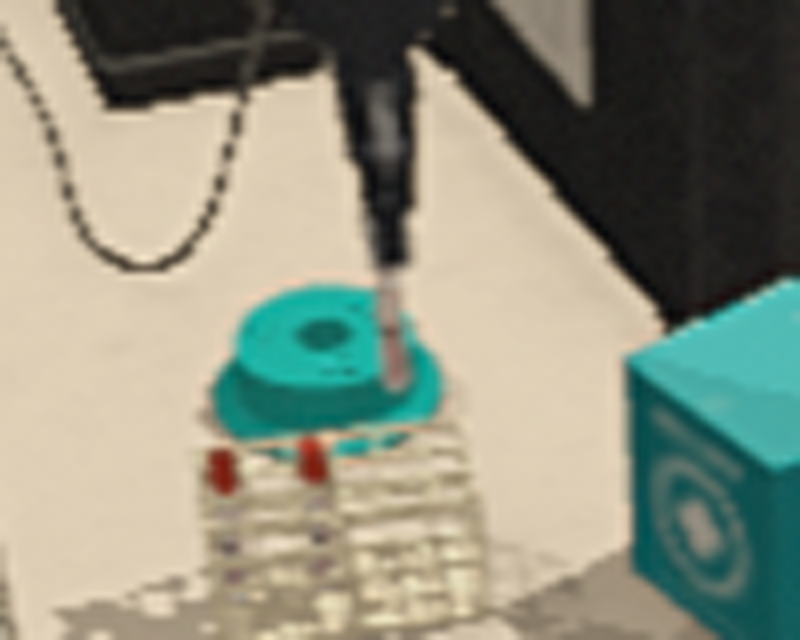

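View pics/t4.png

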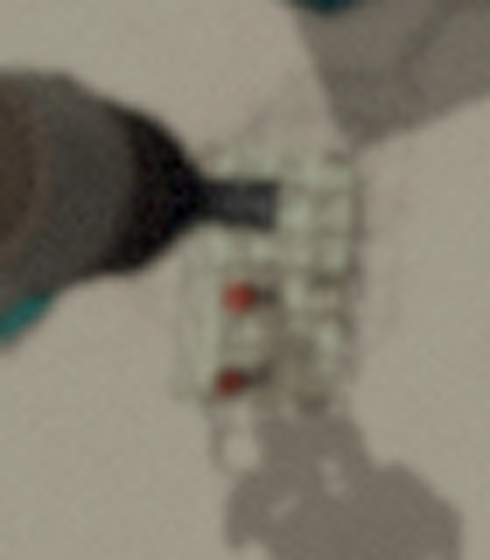

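Run:
```python
from h import *
for n in P: print(n,"cam",(-P[n]["R"].T@P[n]["t"]).round(0))
r=plane("side",256.29,187.48,125);p=plane("side",283.29,179.21,125);print("side",r.round(1),p.round(1),np.linalg.norm(r-p).round(1),"mid",((r+p)/2).round(1),"yaw",np.degrees(np.arctan2(*(p-r)[[1,0]])).round(2))
r2=plane("top",302.19,259.31,130);p2=plane("top",297.5,230.85,130);print("top",r2.round(1),p2.round(1),np.linalg.norm(r2-p2).round(1),"mid",((r2+p2)/2).round(1),"yaw",np.degrees(np.arctan2(*(p2-r2)[[1,0]])).round(2))
print("tri",tri((256.29,187.48),(302.19,259.31)),tri((283.29,179.21),(297.5,230.85)))
for n in P:
  im=cv2.imread(f"pics/{n}4.png")
# held tube in side pic: rays
for (u,v) in((220+388/8,90+275/8),(220+400/8,90+388/8)): print(u,v,"->", plane("side",u,v,0).round(1))
m=(368-155); print("expected top cap/bot px", proj("side",(490.9,309.7,m-16)),proj("side",(490.9,309.7,m-88)))
s1=cv2.imread("pics/side1.png");crop("side",1,(245,165,305,230),12,"s1k")
```

```text
side cam [  260. -1290.  1242.]
top cam [ 452.  -59. 1587.]
side [393.9  27.3 125. ] [491.1  45.8 125. ] 99.0 mid [442.5  36.6 125. ] yaw 10.76
top [390.   31.9 130. ] [487.   49.8 130. ] 98.6 mid [438.5  40.8 130. ] yaw 10.47
tri [392.42021202  31.98794345 121.37377079] [489.91416302  49.95444911 121.76137351]
268.5 124.375 -> [534.3 580.6   0. ]
270.0 138.5 -> [520.  473.7   0. ]
expected top cap/bot px [267.21582773 120.66399301] [268.57042591 136.66010328]
```

View pics/s1k.png

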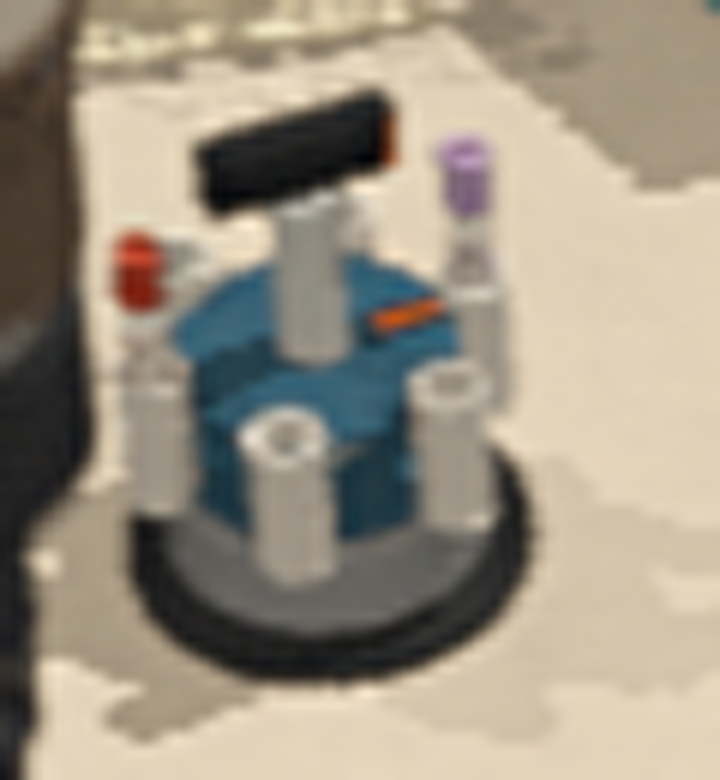

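Run:
```python
from h import *
go(472,2.5,275,None)
```

```text
shift [  -5.7 -307.4  -64.1] spin 0 len 314.1 tilt z [ 0.0085  0.0088 -0.9999] grasp now [491.2 310.  213.8] jaw 85.5 j6 -2.49 t 4.88
```

```bash
python3 -m jog '[[[0,-20,-50,-10.6],[-1,-60,-62,-21.2],[-2,-120,-64,-31.8],[-3,-180,-64,-42.4],[-4,-240,-64,-53]]]'
python3 - <<'E'
from h import *
go(472,2.5,270,10.6)
E
```

```text
clock: 5.5
position: [475.5, 72.7, 430.0]
ee_rot: [-0.406, 0.914, 0.002, 0.005]
contact_force: [0.1, -0.1, 0.2]
gripper_width: 13.6
shift [ 54.5 -44.4   4.3] spin -52.7 len 70.4 tilt z [ 0.0076  0.0086 -0.9999] grasp now [475.5  72.7 275. ] jaw 137.9 j6 -1.22 t 5.5
```

```bash
python3 -m jog '[[[20,-16,0,-10.6],[40,-32,2,-21.2],[54.5,-44.4,4,-31.8],[54.5,-44.4,4,-42.4],[54.5,-44.4,4,-52.7]]]'
python3 - <<'E'
from h import *
go(472,2.5,192,10.6)
E
```

```text
clock: 6.12
position: [471.6, 2.1, 424.5]
ee_rot: [0.771, -0.637, -0.0, -0.005]
contact_force: [-0.2, 0.2, 0.5]
gripper_width: 13.7
shift [ 0.2  0.2 77.5] spin 0.3 len 77.5 tilt z [ 0.0061  0.0084 -0.9999] grasp now [471.6   2.1 269.5] jaw -169.1 j6 -0.16 t 6.12
```

```bash
python3 -m jog '[[[0.2,0.2,30,0.3],[0.2,0.2,55,0.3],[0.2,0.2,70,0.3],[0.2,0.2,77.5,0.3],[0.2,0.2,77.5,0.3]]]'
python3 - <<'E'
from h import *
snap(5)
go(472,2.5,192,10.6)
crop("side",5,(245,130,325,230),8,"s5");crop("top",5,(270,205,335,270),9,"t5")
E
```

```text
clock: 6.75
position: [471.9, 2.5, 346.5]
ee_rot: [0.769, -0.639, -0.001, -0.005]
contact_force: [-0.3, 0.0, 0.0]
gripper_width: 13.8
shift [0.  0.2 0.5] spin 0.0 len 0.5 tilt z [ 0.0071  0.0086 -0.9999] grasp now [472.2   2.5 192.5] jaw -169.4 j6 -0.16 t 6.85
```

View pics/s5.png

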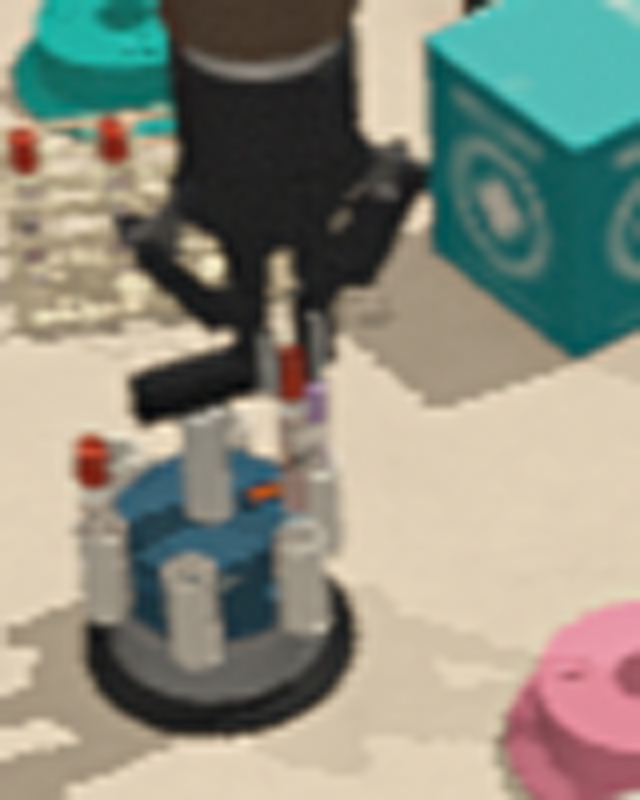

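View pics/t5.png

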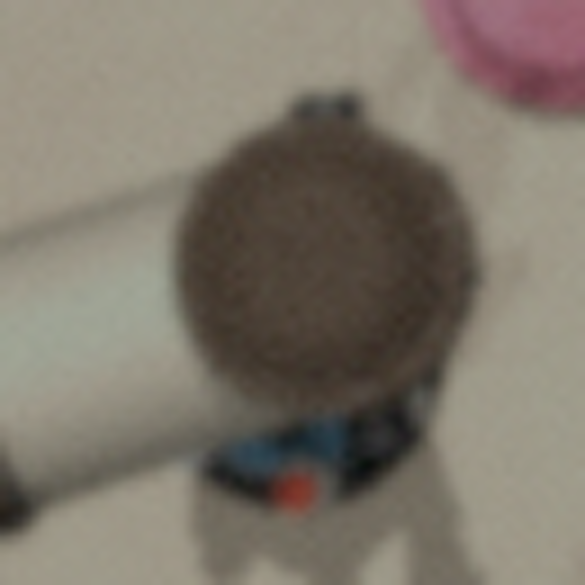

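Run:
```python
from h import *
for z in(188.3,169.3,100.3,88): print(z,proj("side",(472.2,2.5,z)).round(2))
crop("side",5,(268,165,298,215),16,"s5b")
print(blobs(cv2.imread("pics/side5.png"),(170,110,60),(8,255,255),(270,165,290,190)))
r=plane("side",283.0,197.2,88);print(r)
```

```text
188.3 [279.47 173.46]
169.3 [279.79 177.92]
100.3 [280.91 193.57]
88 [281.11 196.27]
[(np.float64(281.23), np.float64(176.18), 22)]
[477.437534    -3.91748335  88.        ]
```

View pics/s5b.png

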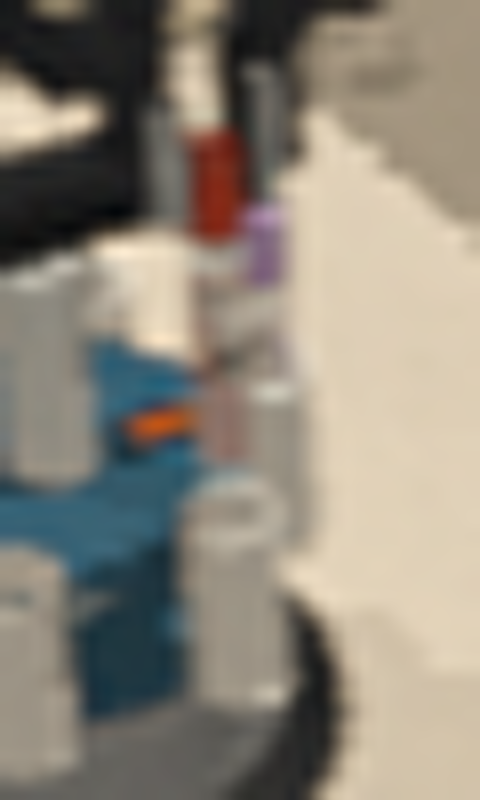

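Run:
```python
from h import *
d=np.load("pics/side5.npy");print(d[180:212,277:289].round(0).astype(int))
def unp(u,v):
    p=P["side"];z=d[v,u];return (p["R"].T@(np.linalg.inv(p["mtx"])@np.array([u,v,1.])*z-p["t"])).round(1)
for u,v in((281,184),(281,186),(281,188),(281,190),(281,192),(281,200),(282,200),(283,202),(282,202),(282,206)):print(u,v,unp(u,v))
```

```text
[[1948 1947 1950 1687 1691 1684 1687 1743 1749 1752 1944 1942]
 [1932 1939 1936 1686 1692 1695 1696 1745 1752 1760 1950 1941]
 [1934 1942 1935 1689 1689 1691 1696 1758 1752 1939 1941 1935]
 [1931 1929 1933 1699 1693 1697 1697 1762 1760 1931 1934 1938]
 [1931 1928 1924 1699 1701 1690 1699 1761 1763 1772 1932 1927]
 [1924 1920 1919 1705 1697 1693 1700 1759 1762 1772 1927 1924]
 [1927 1924 1916 1709 1709 1699 1697 1766 1771 1768 1930 1912]
 [1791 1793 1795 1714 1710 1707 1711 1770 1764 1775 1775 1916]
 [1789 1795 1786 1722 1711 1710 1712 1773 1779 1780 1778 1910]
 [1772 1776 1777 1785 1713 1709 1711 1764 1765 1776 1773 1903]
 [1772 1773 1780 1782 1720 1717 1715 1718 1772 1772 1776 1896]
 [1781 1774 1770 1780 1721 1717 1728 1723 1785 1781 1778 1900]
 [1773 1776 1768 1775 1723 1717 1717 1723 1782 1778 1788 1883]
 [1770 1769 1776 1773 1722 1728 1722 1733 1783 1780 1789 1888]
 [1761 1767 1772 1765 1762 1733 1715 1784 1790 1791 1795 1882]
 [1764 1756 1769 1764 1753 1746 1751 1750 1788 1794 1789 1879]
 [1763 1757 1751 1739 1747 1749 1743 1756 1754 1790 1801 1879]
 [1750 1756 1759 1735 1755 17
[... 508 characters left out ...]
754 1758 1757 1761 1828 1831]
 [1763 1769 1780 1762 1755 1758 1754 1756 1769 1772 1817 1828]
 [1767 1768 1757 1767 1761 1758 1760 1757 1764 1768 1822 1824]
 [1760 1762 1774 1769 1758 1772 1762 1762 1766 1812 1812 1822]
 [1769 1773 1766 1767 1778 1767 1783 1789 1805 1809 1802 1808]
 [1772 1768 1770 1777 1780 1776 1778 1793 1806 1803 1804 1810]
 [1766 1762 1770 1780 1783 1784 1793 1802 1806 1801 1803 1800]]
281 184 [474.3  -0.7 145. ]
281 186 [474.1   0.9 135. ]
281 188 [473.1  -2.  128.8]
281 190 [4.730e+02 1.000e-01 1.182e+02]
281 192 [472.2  -1.4 110.6]
281 200 [468.9 -10.   82.4]
282 200 [472.9  -6.3  78.3]
283 202 [475.2 -10.1  71.8]
282 202 [471.8 -10.2  72.7]
282 206 [471.3  -7.4  51.7]
```

```bash
cat >> h.py <<'E'
from scipy.optimize import least_squares
def pts(n,k,u0,u1,v0,v1,dmin,dmax):
    d=np.load(f"pics/{n}{k}.npy");V,U=np.mgrid[v0:v1+1,u0:u1+1];z=d[v0:v1+1,u0:u1+1];m=(z>dmin)&(z<dmax)
    p=P[n];c=np.linalg.inv(p["mtx"])@np.vstack([U[m],V[m],np.ones(m.sum())])*z[m]
    return (p["R"].T@(c-p["t"][:,None])).T
def cyl(X,r):
    f=lambda c:np.hypot(X[:,0]-c[0],X[:,1]-c[1])-r
    s=least_squares(f,X[:,:2].mean(0)+[3,8],loss="soft_l1",f_scale=4);return s.x.round(1),len(X),X[:,2].min().round(0),X[:,2].max().round(0)
E
python3 - <<'E'
from h import *
print("tube",cyl(pts("side",5,279,285,181,193,1680,1740),6.5))
print("cup300",cyl(pts("side",5,279,286,200,207,1725,1775),10.8))
print("cup240",cyl(pts("side",1,264,274,203,212,1690,1790),10.8))
print("cup300 s1",cyl(pts("side",1,279,286,200,207,1725,1775),10.8))
print("redtube s1 ",cyl(pts("side",1,253,260,184,192,1600,1740),8.5))
d=np.load("pics/side1.npy");print(d[196:214,263:276].round(0).astype(int))
E
```

```text
tube (array([477.2,   0.9]), 51, np.float64(102.0), np.float64(162.0))
cup300 (array([475.1,  -0. ]), 54, np.float64(42.0), np.float64(83.0))
cup240 (array([426.4,  -5.1]), 110, np.float64(26.0), np.float64(93.0))
cup300 s1 (array([ 4.758e+02, -2.000e-01]), 54, np.float64(40.0), np.float64(85.0))
redtube s1  (array([396.4,  29.8]), 39, np.float64(109.0), np.float64(137.0))
[[1760 1757 1762 1757 1754 1759 1767 1764 1756 1758 1753 1753 1754]
 [1756 1755 1759    0 1760 1750 1748 1756 1752 1756 1752 1756 1755]
 [1746 1746 1752 1752 1757 1746 1750 1751 1755 1746 1752 1751 1754]
 [1735 1748 1746 1748 1750 1734 1727 1735 1739 1744 1741 1751 1748]
 [1747 1745 1747 1744 1728 1734 1741 1743 1739 1730 1745 1743 1738]
 [1788 1750 1749 1726 1732 1733 1736 1733 1731 1743 1730 1740 1737]
 [1783 1791 1785 1717 1738 1741 1736 1736 1728 1735 1744 1777 1782]
 [1781 1780 1774 1724 1724 1710 1708 1720 1726 1734 1775 1769 1777]
 [1782 1778 1783 1734 1722 1720 1720 1726 1726 1736 1779 1780 1770]
 [1773 1775 1773 1732 1726 1717 1723 1728 1726 1737 1766 1770 1774]
 [1766 1763 1769 1765 1725 1724 1725 1734 1733 1736 1766 1761 1769]
 [1771 1769 1766 1766 1733 1734 1724 1737 1736 1740 1767 1762 1762]
 [1773 1764 1757 1765 1739 1738 1735 1735 1742 1735 1761 1771 1751]
 [1765 1767 1773 1770 1738 1740 1732 1743 1739 1751 1751 1762 1757]
 [1765 1766 1761 1771 1753 1740 1741 1733 1747 1746 1773 1770 1767]
 [1774 1775 1765 1763 1745 1741 1742 1746 1748 1743 1757 1761 1765]
 [1780 1774 1766 1765 1748 1743 1742 1751 1739 1750 1757 1763 1761]
 [1784 1770 1778 1780 1772 1765 1757 1752 1762 1762 1764 1774 1764]]
```

Run:
```python
from h import *
go(470.9,1.5,178,10.6)
```

```text
shift [ 0.9  1.6 14.5] spin 0.0 len 14.6 tilt z [ 0.0071  0.0086 -0.9999] grasp now [472.2   2.5 192.5] jaw -169.4 j6 -0.16 t 6.85
```

```bash
python3 -m jog '[[[0.5,1,4,0],[0.9,1.6,8,0],[0.9,1.6,11,0],[0.9,1.6,14.5,0],[0.9,1.6,17,0]]]'
python3 - <<'E'
from h import *
snap(6)
go(470.9,1.5,140,10.6)
crop("side",6,(262,160,298,215),14,"s6b")
print("tube",cyl(pts("side",6,279,285,183,196,1680,1740),6.5))
E
```

```text
clock: 7.48
position: [470.9, 1.5, 330.2]
ee_rot: [0.769, -0.639, -0.0, -0.005]
contact_force: [0.5, 0.0, 0.5]
gripper_width: 13.4
shift [ 0.3  0.2 35.1] spin 0.0 len 35.1 tilt z [ 0.0064  0.0084 -0.9999] grasp now [470.8   1.5 175.1] jaw -169.4 j6 -0.16 t 7.58
tube (array([ 4.761e+02, -3.000e-01]), 55, np.float64(90.0), np.float64(153.0))
```

View pics/s6b.png

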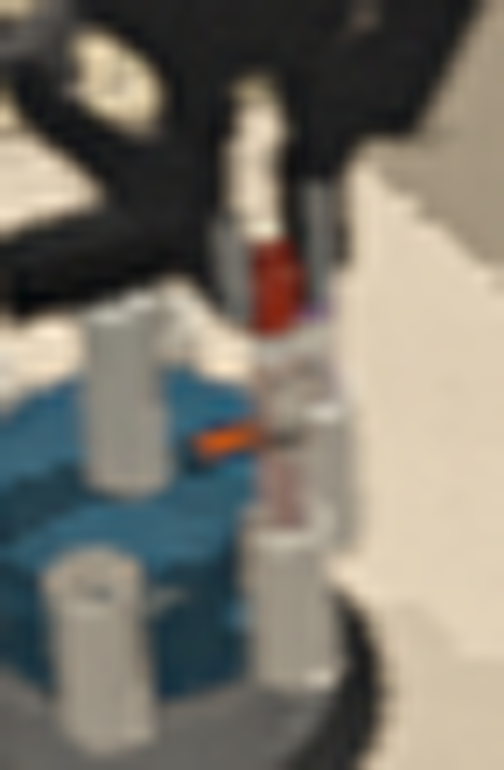

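```bash
python3 -m jog '[[[0.3,0.2,4,0],[0.3,0.2,9,0],[0.3,0.2,14,0],[0.3,0.2,19,0],[0.3,0.2,23,0]]]'
```

```text
clock: 8.2
position: [470.8, 1.4, 306.7]
ee_rot: [0.769, -0.639, -0.0, -0.005]
contact_force: [-0.7, 0.1, -0.1]
gripper_width: 13.5
```

Run:
```python
from h import *
go(470.9,1.5,140,10.6)
```

```text
shift [-0.  -0.  11.7] spin 0.0 len 11.7 tilt z [ 0.006   0.0083 -0.9999] grasp now [470.8   1.4 151.7] jaw -169.4 j6 -0.16 t 8.2
```

```bash
python3 -m jog '[[[0,0,4,0],[0,0,8,0],[0,0,10,0],[0,0,11.5,0],[0,0,12,0]]]'; python3 -m jog '[[[0,0,0,0],[0,0,0,0],[0,0,-3,0],[0,0,-15,0],[0,0,-40,0]]]' 32;python3 - <<'E'
from h import *
go(470.9,1.5,275,10.6)
E
```

```text
clock: 8.82
position: [470.9, 1.5, 294.7]
ee_rot: [0.769, -0.639, -0.0, -0.005]
contact_force: [0.2, -0.1, -0.5]
gripper_width: 13.7
clock: 9.45
position: [470.5, 1.1, 335.1]
ee_rot: [0.769, -0.639, -0.001, -0.004]
contact_force: [0.2, 0.5, 0.4]
gripper_width: 31.9
shift [ -1.   -1.  -94.9] spin 0.0 len 94.9 tilt z [ 0.0044  0.0077 -1.    ] grasp now [470.5   1.1 180.1] jaw -169.4 j6 -0.16 t 9.45
```

```bash
python3 -m jog '[[[0,0,-40,10.6],[-1,-1,-60,21.2],[-1,-1,-60,31.8],[-1,-1,-60,42.4],[-1,-1,-60,53]]]' 40;python3 - <<'E'
from h import *
snap(7)
go(447.2,313.9,200,85.4)
crop("side",7,(245,130,325,230),8,"s7")
E
```

```text
clock: 10.07
position: [470.9, 1.7, 396.2]
ee_rot: [-0.401, 0.916, 0.003, 0.004]
contact_force: [-0.5, -0.3, -0.3]
gripper_width: 40.1
shift [-214.2  227.9   43.4] spin 52.2 len 315.8 tilt z [ 0.0057  0.008  -1.    ] grasp now [470.9   1.7 241. ] jaw 137.6 j6 -1.08 t 10.18
```

View pics/s7.png

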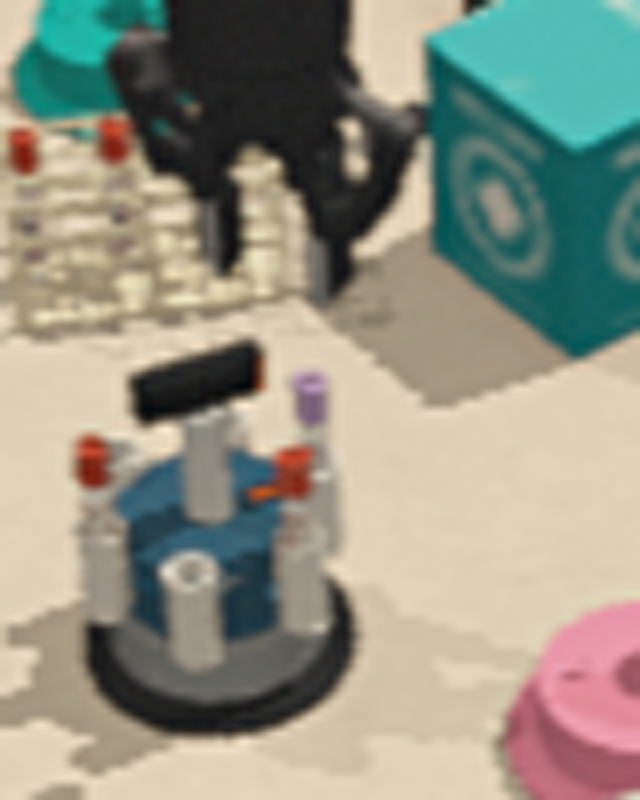

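Tube 1 stands in cup_300 (cap at about (281.5,188.5) in the full picture), carousel unmoved. On to tube 2.

```bash
python3 -m jog '[[[-40,42,0,10.6],[-82,87,0,21.2],[-124,132,0,31.8],[-166,177,0,42.4],[-208,221,10,52.2]]]' 40;python3 - <<'E'
from h import *
go(447.2,313.9,97,85.4)
E
```

```text
clock: 10.8
position: [449.3, 283.8, 392.3]
ee_rot: [0.013, 1.0, 0.005, 0.004]
contact_force: [0.8, -0.5, 0.3]
gripper_width: 39.8
shift [  4.   28.6 140.5] spin 3.1 len 143.5 tilt z [ 0.0078  0.0098 -0.9999] grasp now [449.3 283.8 237.3] jaw 88.5 j6 -2.46 t 10.8
```

```bash
python3 -m jog '[[[4,28.6,30,3.1],[4,28.6,80,3.1],[4,28.6,118,3.1],[4,28.6,136,3.1],[4,28.6,140,3.1]]]'; python3 -m jog '[[[0,0,0,0],[0,0,0,0],[0,0,0,0],[0,0,0,0],[0,0,0,0]]]' 5
python3 - <<'E'
from h import *
go(447.2,313.9,97,85.4)
E
```

```text
clock: 11.42
position: [447.1, 313.9, 251.6]
ee_rot: [0.039, 0.999, 0.004, 0.003]
contact_force: [0.9, 0.1, 0.1]
gripper_width: 39.9
clock: 12.05
position: [447.4, 314.2, 252.7]
ee_rot: [0.038, 0.999, 0.005, 0.004]
contact_force: [0.0, 0.0, 5.4]
gripper_width: 13.5
shift [ 0.2 -0.3  0.7] spin 0.2 len 0.8 tilt z [ 0.0082  0.0094 -0.9999] grasp now [447.4 314.2  97.7] jaw 85.6 j6 -2.56 t 12.05
```

```bash
python3 -m jog '[[[0,0,-20,0],[0,0,-60,0],[0,0,-110,0],[0,0,-150,-10],[0,-20,-178,-20]]]'
python3 - <<'E'
from h import *
go(421.7,-7.8,275,10.6)
E
```

```text
clock: 12.68
position: [444.4, 292.9, 432.0]
ee_rot: [-0.139, 0.99, 0.005, 0.005]
contact_force: [0.9, 0.3, -0.9]
gripper_width: 13.4
shift [ 104.7 -282.8   -1.4] spin -84.6 len 301.6 tilt z [ 0.009   0.0107 -0.9999] grasp now [444.4 292.9 277. ] jaw 106.0 j6 -2.18 t 12.68
```

```bash
python3 -m jog '[[[20,-56,0,-10.6],[40,-112,0,-21.2],[60,-168,0,-31.8],[80,-224,0,-42.4],[100,-275,0,-53]]]'
python3 - <<'E'
from h import *
go(421.7,-7.8,275,10.6)
E
```

```text
clock: 13.3
position: [424.7, 8.1, 428.5]
ee_rot: [-0.546, 0.838, 0.002, 0.006]
contact_force: [1.1, -0.3, 0.1]
gripper_width: 13.4
shift [15.8 -3.7 -1.7] spin -34.4 len 16.3 tilt z [ 0.0083  0.0108 -0.9999] grasp now [424.7   8.1 273.5] jaw 156.2 j6 -0.82 t 13.3
```

```bash
python3 -m jog '[[[8,-2,0,-10.6],[15.8,-3.7,10,-21.2],[16.5,-4,40,-31.8],[16.5,-4,65,-34.4],[16.5,-4,79,-34.4]]]'
python3 - <<'E'
from h import *
snap(8)
go(421.7,-7.8,180,10.6)
crop("side",8,(250,165,300,215),14,"s8")
d=np.load("pics/side8.npy");print(d[182:214,263:276].round(0).astype(int))
E
```

```text
clock: 13.92
position: [421.6, -8.0, 347.5]
ee_rot: [0.769, -0.639, -0.001, -0.006]
contact_force: [-0.1, 0.1, -0.0]
gripper_width: 13.4
shift [-0.  -0.1 12.4] spin -0.0 len 12.4 tilt z [ 0.0035  0.0098 -0.9999] grasp now [421.6  -7.9 192.4] jaw -169.4 j6 -0.18 t 14.03
[[1656 1653 1648 1663 1668 1663 1671 1720 1721 1725 1727 1813 1809]
 [1930 1658 1664 1657 1667 1669 1665 1725 1727 1730 1733 1812 1791]
 [1925 1925 1923 1660 1667 1668 1677 1726 1725 1731 1737 1806 1790]
 [1931 1930 1925 1670 1672 1665 1679 1734 1733 1735 1738 1792 1799]
 [1918 1915 1926 1675 1677 1670 1679 1732 1732 1736 1744 1793 1791]
 [1918 1916 1796 1682 1676 1679 1680 1745 1732 1743 1745 1790 1794]
 [1784 1796 1789 1676 1677 1686 1684 1746 1733 1747 1752 1791 1791]
 [1790 1786    0 1690 1682 1674 1679 1752 1741 1746 1741 1773 1780]
 [1780 1786 1780 1689 1685 1685 1691 1746 1743 1750 1752 1788 1781]
 [1769 1776 1774 1691 1682 1683 1693 1748 1746 1742 1755 1776 1775]
 [1775 1772 1775 1770 1682 1688 1695 1702 1751 1755 1752 1772 1777]
 [1769 1769 1772 1772 1694 1699 1694 1697 1755 1754 1763 1771 1770]
 [1762 1767 17
[... 646 characters left out ...]
726 1782 1770 1780]
 [1778 1770 1779 1731 1722 1726 1714 1719 1724 1728 1781 1778 1774]
 [1775 1773 1773 1739 1727 1723 1730 1722 1725 1738 1766 1779 1766]
 [1765 1776 1770 1768 1734 1729 1728 1730 1733 1738 1768 1765 1767]
 [1765 1767 1770 1764 1732 1735 1729 1728 1736 1737 1761 1765 1762]
 [1773 1761 1767 1761 1742 1725 1735 1731 1736 1735 1761 1768 1767]
 [1771 1771 1767 1760 1735 1738 1734 1740 1745 1745 1761 1768 1760]
 [1763 1764 1762 1764 1747 1739 1737 1734 1740 1745 1757 1772 1767]
 [1772 1774 1767 1769 1752 1737 1739 1741 1739 1751 1758 1755 1772]
 [1779 1765 1774 1767 1754 1744 1745 1749 1746 1753 1769 1768 1772]
 [1773 1780 1774 1764 1768 1765 1753 1747 1764 1766 1765 1770 1770]]
```

View pics/s8.png

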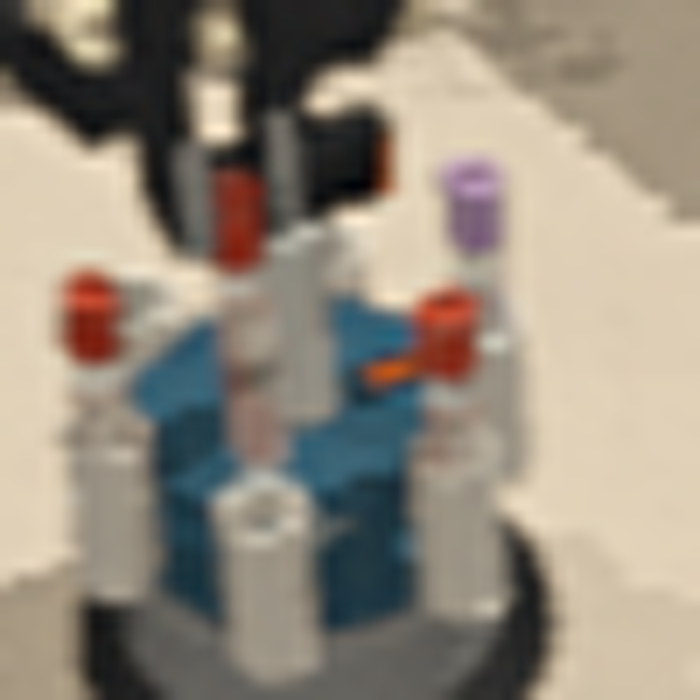

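Run:
```python
from h import *
print("tube",cyl(pts("side",8,264,272,184,197,1650,1715),6.5))
print("cup240",cyl(pts("side",8,264,274,203,212,1690,1758),10.8))
print("cup240 s1",cyl(pts("side",1,264,274,203,212,1690,1758),10.8))
for z in(140,110,75,50):print(z,proj("side",(421.6,-7.9,z)).round(2))
print("cup300tube at placed:",cyl(pts("side",6,279,285,183,196,1680,1740),6.5),"cup300",cyl(pts("side",7,279,286,200,207,1725,1775),10.8))
```

```text
tube (array([426.8,  -9.3]), 56, np.float64(105.0), np.float64(172.0))
cup240 (array([427.4,  -8.7]), 65, np.float64(40.0), np.float64(88.0))
cup240 s1 (array([426.3,  -8.3]), 67, np.float64(37.0), np.float64(93.0))
140 [266.   189.25]
110 [266.66 196.01]
75 [267.4  203.71]
50 [267.92 209.07]
cup300tube at placed: (array([ 4.761e+02, -3.000e-01]), 55, np.float64(90.0), np.float64(153.0)) cup300 (array([4.752e+02, 2.000e-01]), 55, np.float64(42.0), np.float64(87.0))
```

```bash
python3 -m jog '[[[-0.5,0.1,4,0],[-0.5,0,8,0],[-0.5,0,11,0],[-0.5,0,14,0],[-0.5,0,17,0]]]'
python3 - <<'E'
from h import *
go(421.7,-7.3,140,10.6)
E
```

```text
clock: 14.65
position: [421.5, -7.3, 330.3]
ee_rot: [0.769, -0.639, -0.002, -0.005]
contact_force: [0.5, -0.0, -0.4]
gripper_width: 13.4
shift [ 0.3  0.  35.3] spin -0.0 len 35.3 tilt z [ 0.0036  0.0098 -0.9999] grasp now [421.5  -7.3 175.3] jaw -169.4 j6 -0.18 t 14.65
```

```bash
python3 -m jog '[[[0.1,0,4,0],[0.1,0,9,0],[0.2,0,14,0],[0.2,0,19,0],[0.2,0,23,0]]]'; python3 -m jog '[[[0,0,4,0],[0,0,8,0],[0,0,10,0],[0,0,11,0],[0,0,11,0]]]'
```

```text
clock: 15.28
position: [421.7, -7.3, 306.9]
ee_rot: [0.769, -0.639, -0.002, -0.005]
contact_force: [-0.9, -0.0, -0.1]
gripper_width: 13.6
clock: 15.9
position: [421.7, -7.2, 295.9]
ee_rot: [0.769, -0.639, -0.002, -0.005]
contact_force: [-0.4, 0.1, -0.8]
gripper_width: 13.3
```

```bash
python3 -m jog '[[[0,0,0,0],[0,0,0,0],[0,0,-3,0],[0,0,-15,0],[0,0,-45,0]]]' 32; python3 -m jog '[[[0,0,-40,10.6],[0,0,-60,21.2],[0,0,-60,31.8],[0,0,-60,42.4],[0,0,-60,53]]]' 30;python3 - <<'E'
from h import *
snap(9)
go(438.7,39.7,200,100.5)
crop("side",9,(245,130,325,230),8,"s9")
im=cv2.imread("pics/side9.png")
print(blobs(im,(170,110,60),(8,255,255),(250,165,295,205)),blobs(im,(125,25,60),(160,255,255),(275,170,295,190)))
print("cup240",cyl(pts("side",9,264,274,203,212,1690,1758),10.8),"cup300",cyl(pts("side",9,279,286,200,207,1725,1775),10.8))
E
```

```text
clock: 16.52
position: [421.2, -7.7, 341.2]
ee_rot: [0.769, -0.639, -0.003, -0.004]
contact_force: [0.5, -0.1, 0.0]
gripper_width: 32.1
clock: 17.15
position: [421.0, -8.3, 402.2]
ee_rot: [-0.4, 0.916, 0.004, 0.003]
contact_force: [0.5, 0.2, -0.1]
gripper_width: 30.2
shift [-46.9  19.1  47.5] spin 37.1 len 69.5 tilt z [ 0.0019  0.0092 -1.    ] grasp now [421.1  -8.3 247. ] jaw 137.6 j6 -1.1 t 17.25
[(np.float64(256.29), np.float64(187.48), 21), (np.float64(281.4), np.float64(188.56), 25), (np.float64(267.6), np.float64(192.56), 25)] [(np.float64(283.29), np.float64(179.21), 14)]
cup240 (array([427. ,  -7.8]), 66, np.float64(39.0), np.float64(89.0)) cup300 (array([475.2,   0.8]), 55, np.float64(39.0), np.float64(81.0))
```

View pics/s9.png

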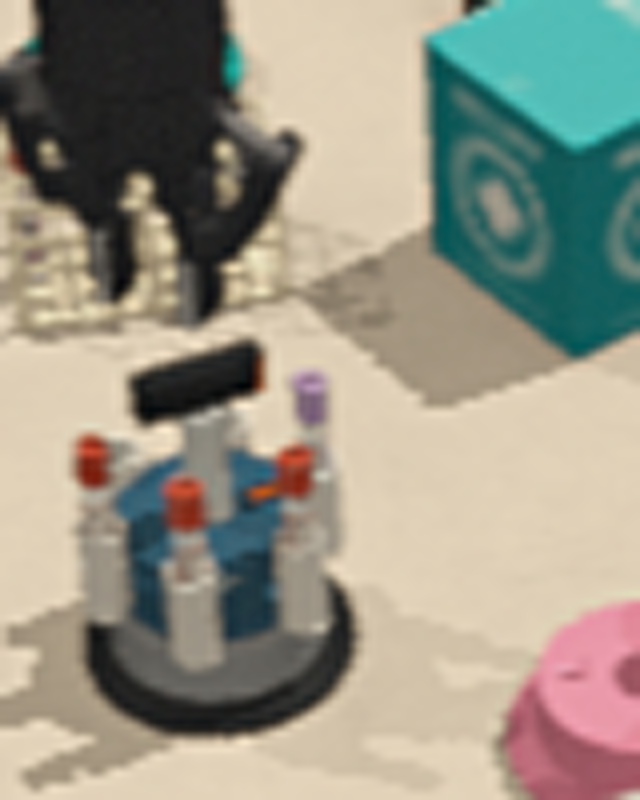

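```bash
python3 -m jog '[[[-20,8,0,10.6],[-46.9,19.1,10,21.2],[-46.9,19.1,30,31.8],[-46.9,19.1,47,37.1],[-46.9,19.1,55,37.1]]]'
python3 - <<'E'
from h import *
snap(10)
go(438.7,39.7,151,100.5)
crop("side",10,(235,130,315,230),8,"s10")
E
```

```text
clock: 17.88
position: [438.6, 39.7, 347.1]
ee_rot: [-0.093, 0.996, 0.004, 0.001]
contact_force: [0.8, 0.4, 0.4]
gripper_width: 30.1
shift [ 0.  -0.3 41.2] spin 0.1 len 41.2 tilt z [ 0.001   0.0086 -1.    ] grasp now [438.6  39.6 192.2] jaw 100.6 j6 -1.84 t 17.98
```

View pics/s10.png

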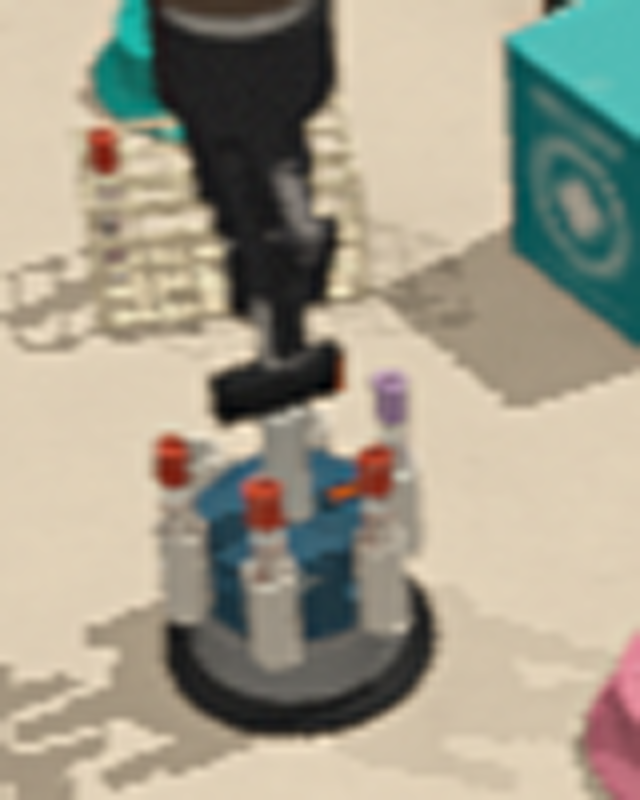

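```bash
python3 -m jog '[[[0,0,12,0],[0,-0.2,24,0],[0,-0.3,34,0],[0,-0.3,39,0],[0,-0.3,41.5,0]]]'; python3 -m jog '[[[0,0,0,0],[0,0,0,0],[0,0,0,0],[0,0,0,0],[0,0,0,0]]]' 5
python3 - <<'E'
from h import *
snap(11)
go(438.7,39.7,151,100.5)
crop("side",11,(235,130,315,230),8,"s11")
im=cv2.imread("pics/side11.png")
print(blobs(im,(170,110,60),(8,255,255),(250,165,295,205)),blobs(im,(125,25,60),(160,255,255),(275,170,295,190)))
E
```

```text
clock: 18.6
position: [438.8, 39.7, 305.4]
ee_rot: [-0.093, 0.996, 0.004, 0.001]
contact_force: [0.7, 0.1, 0.0]
gripper_width: 30.0
clock: 19.23
position: [438.7, 39.7, 305.3]
ee_rot: [-0.093, 0.996, 0.004, 0.001]
contact_force: [-0.3, 0.7, -2.6]
gripper_width: 15.2
shift [ 0.   0.  -0.7] spin 0.2 len 0.7 tilt z [ 4.0e-04  8.4e-03 -1.0e+00] grasp now [438.7  39.7 150.3] jaw 100.7 j6 -1.84 t 19.32
[(np.float64(255.74), np.float64(187.37), 19), (np.float64(281.04), np.float64(188.27), 26), (np.float64(267.5), np.float64(192.23), 26)] [(np.float64(283.25), np.float64(178.75), 12)]
```

View pics/s11.png

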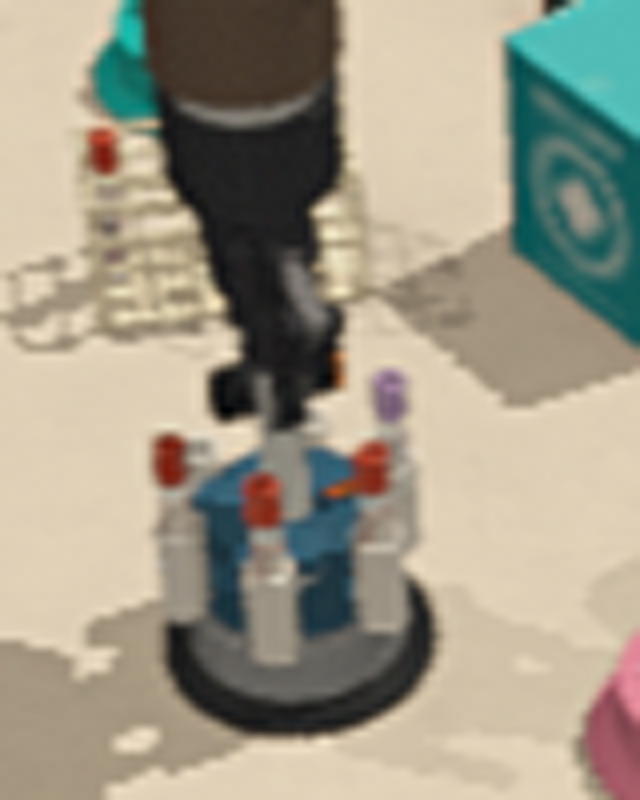

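```bash
python3 -m jog '[[[0,0,-6,0],[0,0,-25,0],[0,0,-60,0],[0,0,-95,0],[0,0,-115,0]]]'
python3 - <<'E'
from h import *
print(proj("side",(470.8,1.4,88)),proj("side",(421.7,-7.3,88)))
print("hub side raw",plane("side",329.97,261.6,64),"corr",plane("side",329.97-1.5,261.6-0,64))
print("hub top",plane("top",396.3,214.15,64), "pin", plane("top",396.45,214.36,42))
snap(12)
crop("side",12,(235,100,315,200),8,"s12")
go(552,-302,265,None)
E
```

```text
clock: 19.95
position: [438.6, 38.7, 422.5]
ee_rot: [-0.093, 0.996, 0.005, 0.002]
contact_force: [0.4, -0.8, -4.3]
gripper_width: 15.3
[280.77234226 196.54770697] [267.12144578 200.75247788]
hub side raw [ 557.62503109 -304.83205426   64.        ] corr [ 553.2121677  -303.61789408   64.        ]
hub top [ 553.13202609 -300.46358371   64.        ] pin [ 553.82644528 -304.49591751   42.        ]
shift [ -48.  -355.9   -0. ] spin 0 len 359.1 tilt z [ 0.006   0.0105 -0.9999] grasp now [439.   38.8 267.9] jaw 100.7 j6 -1.84 t 20.05
```

View pics/s12.png

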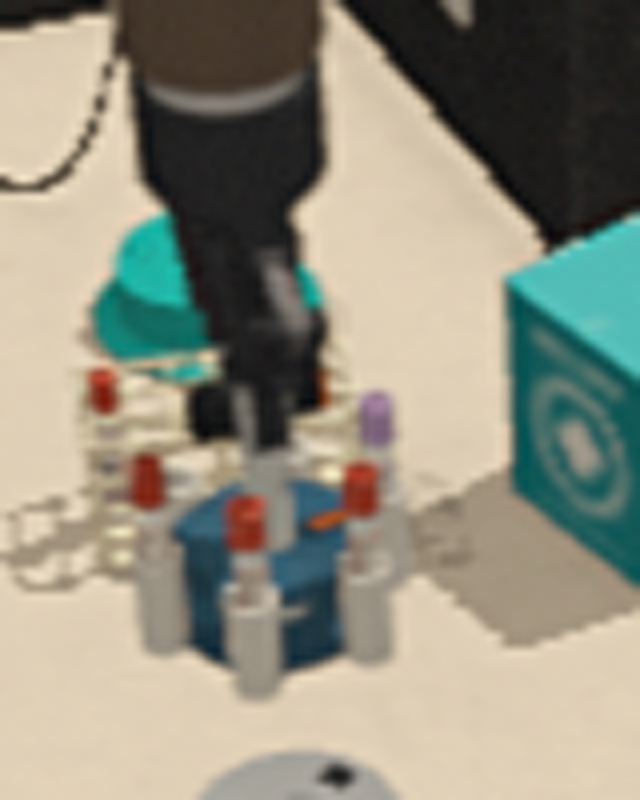

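Run:
```python
from h import *
a=plane("side",329.97,261.6,64);b=plane("side",335.25,261.7,64);print((b-a).round(1),np.degrees(np.arctan2(*(b-a)[[1,0]])))
a=plane("top",396.3,214.15,64);
for q in((398.3,208.4),(398.5,208)): b=plane("top",*q,64);print((b-a).round(1),np.degrees(np.arctan2(*(b-a)[[1,0]])))
# analyser axis: front panel edge in top0h crop (4x from 350,140): well left/right sides
for k in("side0","side1"):
    im=cv2.imread(f"pics/{k}.png");print(blobs(im,(3,70,80),(22,255,255),(331,258,340,265),1))
```

```text
[15.4 -4.7  0. ] -16.813975552339734
[20.9 -7.3  0. ] -19.231832973086703
[22.3 -8.   0. ] -19.729424867205783
[(np.float64(335.25), np.float64(261.75), 4)]
[(np.float64(335.25), np.float64(261.75), 4)]
```

```bash
python3 -m jog '[[[-3,-20,0,3],[-8,-60,0,8],[-14,-105,0,13],[-20,-150,0,18],[-26,-190,0,23]]]'
python3 - <<'E'
from h import *
go(553.3,-302.8,265,73)
E
```

```text
clock: 20.68
position: [499.7, -144.5, 419.7]
ee_rot: [0.109, 0.994, 0.006, 0.001]
contact_force: [-0.4, -0.2, -4.0]
gripper_width: 15.1
shift [ -86.7 -142.8   -1.8] spin 4.5 len 167.1 tilt z [ 0.0033  0.0111 -0.9999] grasp now [ 499.7 -144.5  264.7] jaw 77.5 j6 -1.81 t 20.68
```

```bash
python3 -m jog '[[[-20,-33,0,1],[-44,-72,-1,2],[-66,-110,-2,3],[-81,-133,-2,4],[-86.7,-142.8,-2,4.5]]]'
python3 - <<'E'
from h import *
snap(13)
go(553.3,-302.8,230,73)
crop("side",13,(270,170,400,290),6,"s13");crop("top",13,(350,150,450,250),6,"t13")
E
```

```text
clock: 21.3
position: [553.5, -304.1, 417.7]
ee_rot: [0.149, 0.989, 0.006, -0.001]
contact_force: [-0.8, -0.6, -3.0]
gripper_width: 15.6
shift [ 0.1  0.1 33.4] spin -0.1 len 33.4 tilt z [ 7.000e-04  1.220e-02 -9.999e-01] grasp now [ 553.4 -303.3  263.4] jaw 72.9 j6 -1.62 t 21.4
```

View pics/s13.png

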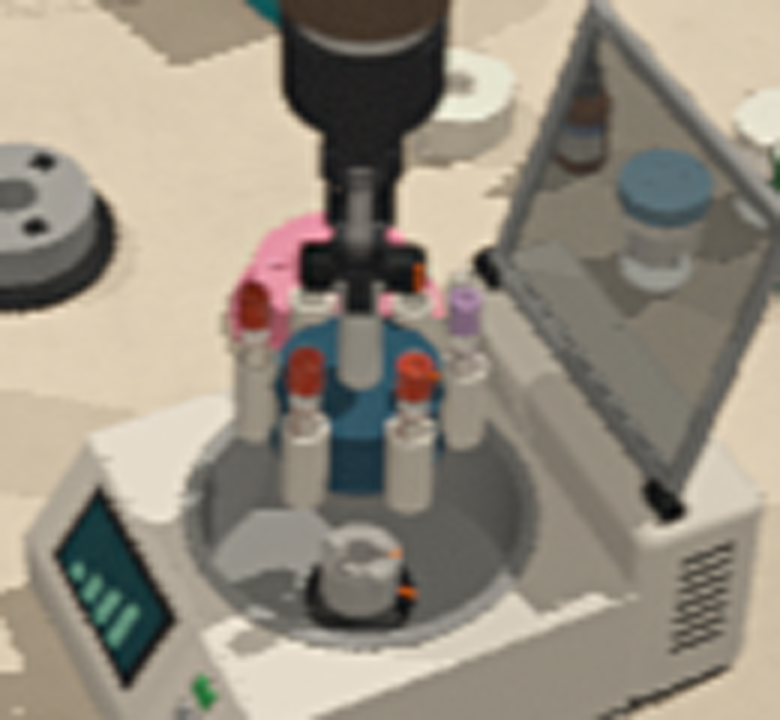

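View pics/t13.png

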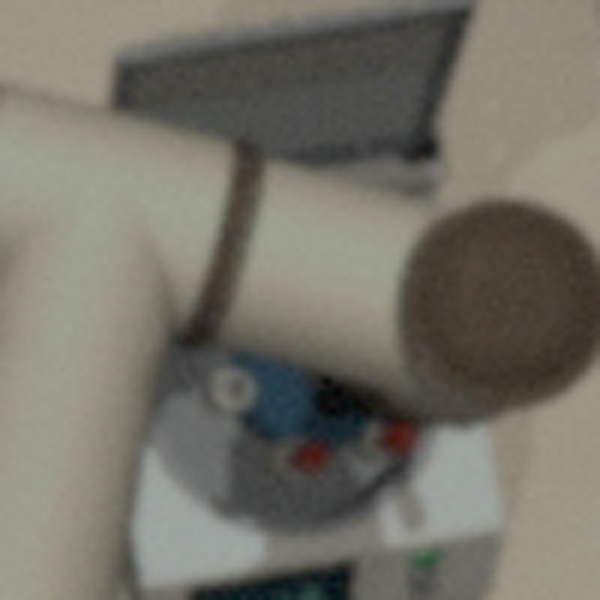

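Run:
```python
from h import *
d=np.load("pics/side13.npy");np.set_printoptions(linewidth=220)
print(d[228:276:2,306:354].round(0).astype(int)//1)
```

```text
[[1750 1753 1751 ... 1591 1573 1571]
 [1742 1748 1743 ... 1593 1578 1573]
 [1737 1734 1735 ... 1462 1592 1577]
 ...
 [1486 1492 1488 ... 1480 1484 1486]
 [1481 1482 1480 ... 1488 1487 1478]
 [1473 1468 1478 ...    0 1477 1472]]
```

Run:
```python
from h import *
import sys
d=np.load("pics/side13.npy").astype(int);np.set_printoptions(linewidth=260,threshold=sys.maxsize)
print(d[230:254:2,308:352]);print(d[256:276:2,320:344])
```

```text
[[1742 1466 1468 1460 1456 1455 1456 1475 1461 1471 1398 1398 1396 1400 1397 1398 1477 1473 1475 1460 1452 1454 1447 1447 1458 1462 1474 1480 1473 1400 1402 1400 1403 1396 1474 1473 1463 1458 1449 1456 1453 1450 1466 1593]
 [1734 1475 1459 1451 1457 1461 1453 1458 1470 1466 1404 1401 1402 1394 1396 1403 1472 1471 1470 1465 1455 1457 1456 1460 1461 1468 1470 1465 1465 1390 1393 1393 1394 1387 1402 1468 1461 1458 1453 1457 1458 1454 1452 1462]
 [1733 1597 1465 1467 1466 1460 1460 1466 1460 1463 1407 1403 1404 1401 1402 1404 1466 1464 1460 1461 1463 1464 1457 1460 1462 1459 1464 1471 1408 1398 1395 1401 1395 1399 1407 1466 1466 1461 1455 1455    0 1457 1464 1594]
 [1596 1585 1473 1466 1473 1469 1472 1467 1460 1461 1460 1413 1412 1409 1416 1421 1459 1451 1455 1458 1451 1459 1453 1458 1455 1457 1454 1460 1453 1400 1403 1402 1399 1405 1457 1456 1464 1464 1457 1459 1462 1468 1464 1586]
 [1585 1586 1483 1479 1475 1475 1464 1476 1487 1492 1450 1419 1414 1412 1419 1422 1450 1454 1454 1454 1453 1454 1447 1448 1449 1447 1452 1451 1449 1411 1410 1413 1407 1415 1449 1449 1479 1468 1471 1471 1469 1
[... 2107 characters left out ...]
553 1549 1545 1545 1549 1546 1544 1538 1545 1547 1585 1591 1590 1589 1586 1591 1596]
 [1585 1584 1579 1581 1559 1548 1542 1541 1542 1542 1543 1537 1541 1543 1547 1543 1555 1579 1580 1588 1586 1590 1589 1588]
 [1582 1574 1565 1571 1568 1561 1548 1543 1551 1534 1547 1547 1542 1546 1551 1554 1562 1574 1567 1576 1581 1585 1583 1580]
 [1573 1569 1563 1570 1565 1562 1558 1547 1558 1550 1550 1549 1545 1549 1551 1563 1561 1564 1568 1570 1575 1572 1575 1576]
 [1566 1567 1567 1565 1560 1558 1560 1572 1550 1561 1557 1557 1562 1561 1553 1560 1559 1564 1567 1574 1574 1574 1568 1564]
 [1469 1476 1561 1561 1561 1552 1553 1556 1551 1561 1559 1559 1556 1553 1555 1555 1559 1559 1560 1572 1476 1468 1471 1471]]
```

Run:
```python
from h import *
h=cyl(pts("side",13,324,336,264,269,1500,1556),20);print("hub",h)
a=cyl(pts("side",13,317,324,244,252,1400,1460),10.8);b=cyl(pts("side",13,335,341,244,252,1400,1458),10.8)
c=cyl(pts("side",13,310,317,236,242,1455,1492),10.8);e=cyl(pts("side",13,344,350,236,242,1440,1487),10.8)
for n,q in zip(("240","300","180","0"),(a,b,c,e)):print(n,q)
print("axis 0/180",(c[0]+e[0])/2, "yaw",np.degrees(np.arctan2(*(e[0]-c[0])[::-1])))
v=b[0]-a[0];th=np.arctan2(v[1],v[0]);print("yaw",np.degrees(th),np.hypot(*v),"axis",(a[0]+b[0])/2+43.3*np.array([-np.sin(th),np.cos(th)]))
# rim plane fit of hub: points on top
X=pts("side",13,324,336,258,263,1540,1572);print("rim z",X[:,2].mean(),X[:,:2].mean(0))
# forearm vs cover from top depth
d=np.load("pics/top13.npy");
for u,v in((360,175),(375,178),(390,182),(400,186),(410,188),(390,160),(420,175),(434,200),(400,160),(425,160)):
    X=pts("top",13,u,u,v,v,10,3000);print((u,v),X.round(0))
```

```text
hub (array([ 558.4, -302.5]), 69, np.float64(45.0), np.float64(70.0))
240 (array([ 519.6, -335.9]), 71, np.float64(157.0), np.float64(198.0))
300 (array([ 567.6, -351.2]), 63, np.float64(158.0), np.float64(199.0))
180 (array([ 510.1, -287.8]), 53, np.float64(155.0), np.float64(189.0))
0 (array([ 603.8, -317.7]), 49, np.float64(157.0), np.float64(191.0))
axis 0/180 [ 556.95 -302.75] yaw -17.698066244710365
yaw -17.679680977438863 50.37946010032263 axis [ 556.75000198 -302.29509183]
rim z 60.68148811397519 [ 559.37876528 -298.38590979]
(360, 175) [[ 612. -132.  584.]]
(375, 178) [[ 605. -168.  580.]]
(390, 182) [[ 595. -203.  586.]]
(400, 186) [[ 587. -228.  580.]]
(410, 188) [[ 582. -251.  581.]]
(390, 160) [[ 710. -248.  273.]]
(420, 175) [[ 684. -370.  142.]]
(434, 200) [[ 551. -302.  606.]]
(400, 160) [[ 712. -281.  265.]]
(425, 160) [[ 718. -366.  240.]]
```

Run:
```python
from h import *
go(554.4,-303.0,212,72.6)
```

```text
shift [-1.1  0.  51.4] spin 0.3 len 51.4 tilt z [ 7.000e-04  1.220e-02 -9.999e-01] grasp now [ 553.4 -303.3  263.4] jaw 72.9 j6 -1.62 t 21.4
```

```bash
python3 -m jog '[[[-1.1,0,10,0.3],[-1.1,0,22,0.3],[-1.1,0,36,0.3],[-1.1,0,46,0.3],[-1.1,0,51.4,0.3]]]'
python3 - <<'E'
from h import *
snap(14)
h=cyl(pts("side",13,324,336,264,269,1500,1556),20);print("hub",h)
crop("side",14,(270,170,400,290),6,"s14")
go(554.4,-303.0,200,72.6)
E
```

```text
clock: 22.02
position: [554.4, -302.8, 366.0]
ee_rot: [0.151, 0.988, 0.006, -0.001]
contact_force: [-0.4, 0.4, -3.1]
gripper_width: 15.6
hub (array([ 558.4, -302.5]), 69, np.float64(45.0), np.float64(70.0))
shift [-0.1 -0.2 11.2] spin -0.0 len 11.2 tilt z [-5.000e-04  1.260e-02 -9.999e-01] grasp now [ 554.4 -303.   211.2] jaw 72.6 j6 -1.62 t 22.12
```

View pics/s14.png

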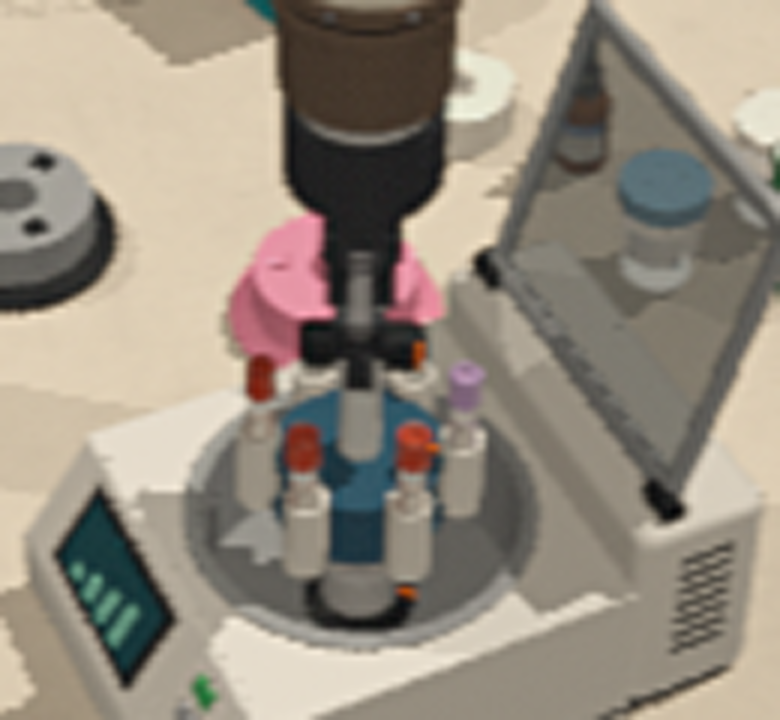

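```bash
python3 -m jog '[[[0,-0.2,3,0],[0,-0.2,6,0],[0,-0.2,9,0],[0,-0.2,11,0],[0,-0.2,11,0]]]';python3 -m jog '[[[0,0,1,0],[0,0,2,0],[0,0,3,0],[0,0,3.5,0],[0,0,4,0]]]'
python3 - <<'E'
from h import *
print(arm.read_state()["wrist_torque"])
go(554.4,-303.0,192,72.6)
E
```

```text
clock: 22.75
position: [554.4, -303.4, 355.4]
ee_rot: [0.151, 0.988, 0.006, -0.001]
contact_force: [0.2, -2.6, -2.5]
gripper_width: 15.8
clock: 23.38
position: [554.5, -303.4, 351.5]
ee_rot: [0.151, 0.988, 0.006, -0.001]
contact_force: [0.8, -1.8, -1.7]
gripper_width: 15.3
[-0.96740601  0.00866862  0.04453344]
shift [0.2 0.3 4.5] spin -0.0 len 4.5 tilt z [ 4.000e-04  1.140e-02 -9.999e-01] grasp now [ 554.5 -303.4  196.5] jaw 72.6 j6 -1.62 t 23.38
```

```bash
python3 -m jog '[[[0,-0.5,0,0],[0,-0.8,1,0],[0,-0.8,2,0],[0,-0.8,3.5,0],[0,-0.8,5,0]]]'
python3 - <<'E'
from h import *
print(arm.read_state()["wrist_torque"])
go(554.4,-303.0,192,72.6)
E
```

```text
clock: 24.0
position: [554.2, -304.0, 346.2]
ee_rot: [0.151, 0.988, 0.006, -0.001]
contact_force: [0.2, -1.7, -2.7]
gripper_width: 15.7
[-0.49506495  0.0304896   0.03437923]
shift [ 0.1  1.1 -0.7] spin -0.0 len 1.3 tilt z [-0.      0.0115 -0.9999] grasp now [ 554.2 -304.   191.2] jaw 72.6 j6 -1.62 t 24.0
```

```bash
python3 -m jog '[[[0,-0.4,1,0],[0,-0.5,2,0],[0,-0.5,3,0],[0,-0.5,4,0],[0,-0.5,4.5,0]]]'
python3 - <<'E'
from h import *
print(arm.read_state()["wrist_torque"])
go(554.4,-303.0,174,72.6)
E
```

```text
clock: 24.62
position: [554.0, -304.4, 341.7]
ee_rot: [0.151, 0.988, 0.006, -0.001]
contact_force: [0.3, -0.1, -3.4]
gripper_width: 15.6
[-0.2318212  -0.07657429  0.03129292]
shift [ 0.   1.3 12.7] spin -0.0 len 12.7 tilt z [-1.000e-04  1.170e-02 -9.999e-01] grasp now [ 554.  -304.4  186.7] jaw 72.6 j6 -1.62 t 24.62
```

```bash
python3 -m jog '[[[0,0,1.5,0],[0,0,3,0],[0,0,4.5,0],[0,0,6,0],[0,0,6.5,0]]]'
python3 - <<'E'
from h import *
print(arm.read_state()["wrist_torque"])
go(554.4,-303.0,174,72.6)
E
```

```text
clock: 25.25
position: [554.1, -304.4, 335.7]
ee_rot: [0.151, 0.988, 0.006, -0.0]
contact_force: [0.1, -0.2, 4.0]
gripper_width: 15.1
[ 0.05866761  0.20115514 -0.01178477]
shift [0.2 1.4 6.7] spin 0.0 len 6.9 tilt z [ 9.000e-04  1.110e-02 -9.999e-01] grasp now [ 554.1 -304.4  180.7] jaw 72.6 j6 -1.62 t 25.25
```

```bash
python3 -m jog '[[[0,0,1.5,0],[0,0,3,0],[0,0,4.5,0],[0,0,5.5,0],[0,0,6,0]]]'
python3 - <<'E'
from h import *
print(arm.read_state()["wrist_torque"])
snap(15);crop("side",15,(270,170,400,290),6,"s15")
go(554.4,-303.0,174,72.6)
E
```

```text
clock: 25.88
position: [554.4, -304.4, 330.6]
ee_rot: [0.151, 0.989, 0.005, 0.0]
contact_force: [-1.3, 0.1, 7.1]
gripper_width: 15.4
[0.21798553 0.32860223 0.04914371]
shift [0.4 1.4 1.6] spin 0.0 len 2.2 tilt z [ 0.0021  0.0101 -0.9999] grasp now [ 554.4 -304.5  175.6] jaw 72.6 j6 -1.62 t 25.98
```

View pics/s15.png

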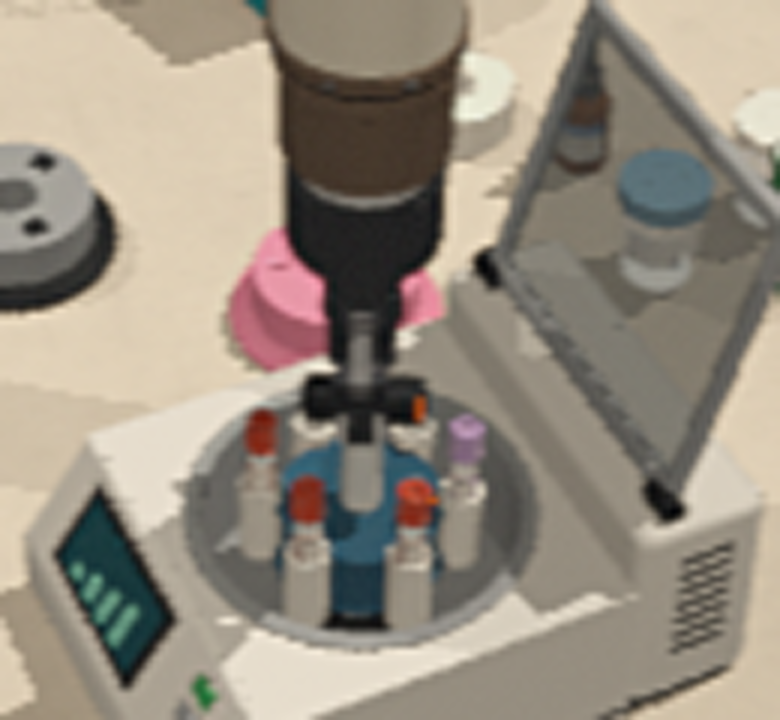

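```bash
python3 -m jog '[[[0,0,1,0],[0,0,2,0],[0,0,3,0],[0,0,3.5,0],[0,0,3.5,0]]]'
python3 - <<'E'
from h import *
s=arm.read_state();print(s["wrist_torque"]);go(554.4,-303.0,174,72.6)
E
```

```text
clock: 26.6
position: [554.9, -304.6, 329.5]
ee_rot: [0.151, 0.989, 0.004, 0.002]
contact_force: [-0.7, 1.3, 11.2]
gripper_width: 15.6
[ 0.4408338   0.50662408 -0.04237639]
shift [1.  1.4 0.6] spin 0.1 len 1.8 tilt z [ 0.0055  0.0081 -1.    ] grasp now [ 554.9 -304.6  174.5] jaw 72.7 j6 -1.62 t 26.6
```

```bash
python3 -m jog '[[[0,0,2,0],[0,0,3,0],[0,0,4,0],[0,0,5,0],[0,0,5,0]]]'
python3 - <<'E'
from h import *
s=arm.read_state();print(s["wrist_torque"]);go(554.4,-303.0,174,72.6)
snap(16);crop("side",16,(290,200,380,290),8,"s16")
a=cyl(pts("side",16,316,324,262,272,1430,1500),10.8);print(a)
E
```

```text
clock: 27.22
position: [555.9, -304.8, 329.6]
ee_rot: [0.15, 0.989, 0.003, 0.006]
contact_force: [-2.9, 1.7, 18.9]
gripper_width: 15.3
[ 0.99268858  0.75678663 -0.01356741]
shift [2.  1.3 0.5] spin 0.2 len 2.5 tilt z [ 0.0124  0.0042 -0.9999] grasp now [ 555.9 -304.8  174.6] jaw 72.8 j6 -1.62 t 27.23
(array([ 522.6, -337.8]), 51, np.float64(84.0), np.float64(119.0))
```

View pics/s16.png

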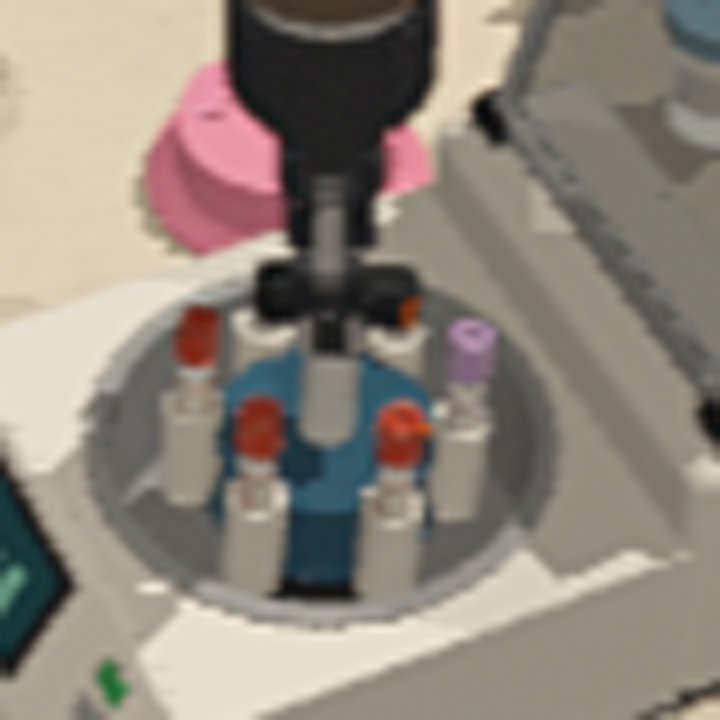

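Run:
```python
from h import *
for k,g in((13,263.4),(14,211.2),(15,175.6),(16,174.6)):
    im=cv2.imread(f"pics/side{k}.png")
    r=[b for b in blobs(im,(170,110,60),(8,255,255),(305,205,355,265),8)];p=blobs(im,(125,25,60),(160,255,255),(335,210,360,250),5)
    print(k,[tuple(map(float,b)) for b in r],[tuple(map(float,b)) for b in p])
    # expected at level
    th=np.radians(-17.5)
    for a in(180,0,240,300):
        X=np.array([554.2+50*np.cos(th+np.radians(a)),-303.5+50*np.sin(th+np.radians(a)),g-25]);print("   ",a,proj("side",X).round(2))
```

```text
13 [(312.25, 221.14, 56.0), (320.56, 231.56, 43.0), (338.7, 232.51, 43.0)] [(346.87, 221.27, 30.0)]
    180 [311.64 220.13]
    0 [347.06 221.02]
    240 [319.89 231.3 ]
    300 [338.   231.77]
14 [(313.9, 225.71, 119.0), (337.0, 221.36, 11.0), (320.13, 244.45, 38.0), (338.56, 244.33, 39.0)] [(347.11, 233.68, 28.0)]
    180 [311.88 233.05]
    0 [346.46 233.96]
    240 [319.94 244.25]
    300 [337.61 244.72]
15 [(315.5, 224.06, 109.0), (337.44, 221.33, 9.0), (313.14, 241.77, 35.0), (320.69, 253.05, 39.0), (338.64, 253.48, 42.0)] [(347.31, 242.19, 36.0)]
    180 [312.04 241.52]
    0 [346.07 242.43]
    240 [319.97 252.73]
    300 [337.36 253.21]
16 [(315.78, 224.15, 110.0), (338.42, 218.25, 12.0), (314.21, 241.82, 34.0), (321.89, 253.17, 36.0), (339.45, 253.92, 40.0)] [(348.41, 243.09, 34.0)]
    180 [312.05 241.76]
    0 [346.06 242.67]
    240 [319.97 252.96]
    300 [337.35 253.44]
```

Run:
```python
from h import *
go(552.5,-302.4,174.5,72.8)
```

```text
shift [4.  1.3 0. ] spin -0.0 len 4.2 tilt z [ 0.0124  0.0042 -0.9999] grasp now [ 555.9 -304.9  174.6] jaw 72.8 j6 -1.62 t 27.32
```

```bash
python3 -m jog '[[[1,0.3,5,0],[2,0.6,5,0],[3,1,5,0],[4,1.3,5,0],[4,1.3,5,0]]]'
python3 - <<'E'
from h import *
s=arm.read_state();print(s["wrist_torque"]);go(552.5,-302.4,174.5,72.8)
snap(17);crop("side",17,(290,200,380,290),8,"s17")
im=cv2.imread("pics/side17.png")
print(blobs(im,(170,110,60),(8,255,255),(305,230,355,265),8),blobs(im,(125,25,60),(160,255,255),(335,230,360,250),5))
E
```

```text
clock: 27.95
position: [554.3, -303.3, 329.5]
ee_rot: [0.149, 0.989, 0.001, 0.011]
contact_force: [0.8, -0.2, 16.2]
gripper_width: 15.1
[-0.00787491 -0.09649127 -0.04668938]
shift [ 2.   0.3 -0. ] spin 0.1 len 2.0 tilt z [ 0.0226 -0.0015 -0.9997] grasp now [ 554.3 -303.3  174.5] jaw 72.9 j6 -1.62 t 27.95
[(np.float64(314.15), np.float64(241.73), 33), (np.float64(322.06), np.float64(252.97), 35), (np.float64(339.5), np.float64(253.75), 40)] [(np.float64(348.32), np.float64(242.88), 34)]
```

View pics/s17.png

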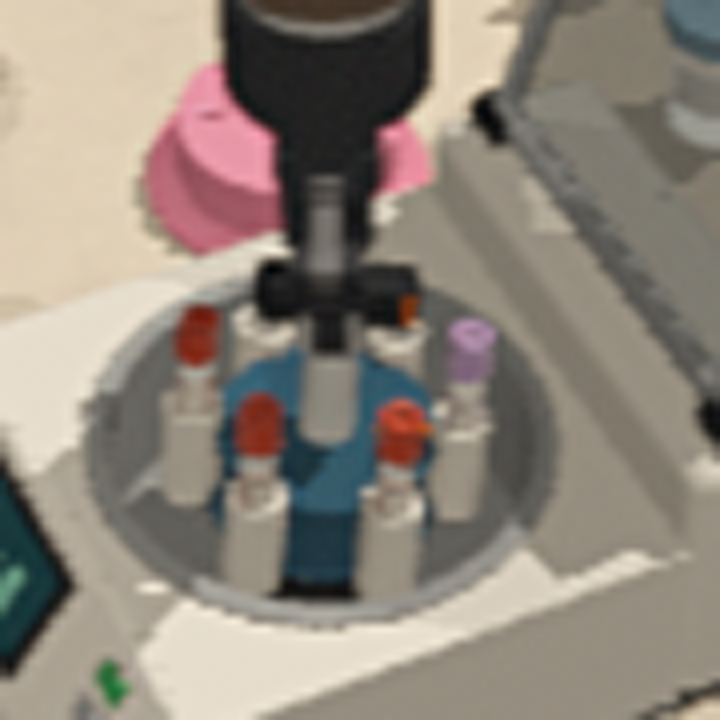

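Run:
```python
from h import *
s=arm.read_state();print(s["clock"],s["contact_force"],s["position"],s["gripper_width"])
e=[(n,cv2.imread(f"pics/{n}17.png")) for n in P]
cv2.imwrite("pics/s17full.png",e[0][1])
```

```text
28.05 [ 3.45246264e-03 -2.16188249e-02  1.54583626e+01] [ 554.29071741 -303.29346196  329.5405172 ] 15.710354392955809
```

View pics/s17full.png

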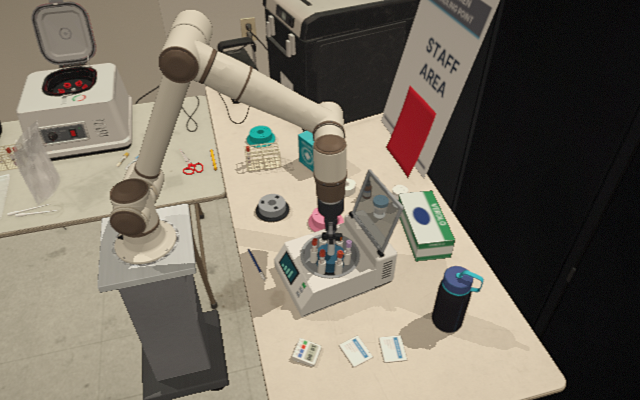

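Run:
```python
from bench import arm
print(arm.job_done()); s=arm.read_state();print(s["clock"],s["contact_force"],s["position"],s["gripper_width"])
```

```text
the job is handed in; nothing more can be done
None
the job is handed in; nothing more can be done
```

The carousel is home on the analyser hub with four tubes in it, and I handed the job in at about 28 s with the gripper still holding the handle and pressing down. No verdict came back.

**What I did:** I stood two red-capped tubes from the rack in cup_300 and cup_240 while the carousel was on its pedestal, and left the third in the rack. I then carried the carousel to the hub. The key went into the keyway on the way down at about -17.5°, with no searching turn needed.

**Last checks:**
- **Seating:** height stopped changing at a tool height of 329.5 mm while the push rose. The readings on the way down match the spring's rate to within about 0.3 mm.
- **Push:** upward force on the tool was about 15.5 N at the end. Adding the carousel's weight, that is roughly 19 N down against the spring's 11 N. Sideways force and moment at the wrist were near zero.
- **Scene:** the last picture shows all four tubes in the carousel, the third red tube in the rack and no bystander visibly moved.

**What disagreed:**
- **Tool tilt:** pushing down tilted the tool to about 1.3° at the end.
- **Carousel level:** during the first press the carousel shifted about 3 mm at the handle, so I moved the tool back inward. That cleared the sideways force, but the caps hardly moved in the picture. The cap heights suggest up to about 0.6° of carousel tilt, close to what the pictures can resolve.
- **Calibration:** the side camera read about 4–5 mm off in x, so I placed things relative to the held parts rather than by its absolute positions.

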